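Pack the mill case: pry it open, load samples, pour in the balls

ROBOT

A 6-joint arm with a two-finger parallel gripper is mounted at the origin on the work surface. World frame = base frame: x ahead of the robot, y to its left, z up, the work surface at z = 0. Lengths are in m, angles in rad, forces in N, time in s.
With the tool pointing down it reaches from about 0.275 to 0.875 m from the base axis. Payload 12.5 kg.
Tool frame: the origin (TCP) lies midway between the tips of the shut fingers; the grasp point (between the pads) lies 19 mm behind it; z points along the fingers, y is the line along which they close (so a half turn about z gives the same grasp; the last joint's range is limited). The gripper opens to 85 mm and grips with 20 to 120 N. Pads are 22 mm wide; open, the fingers measure 114 mm over their backs; the gripper's body (76 mm by 85 mm) begins 54 mm behind the grasp point. The pads swing forward as they close: fully open they stand 13 mm farther back than shut.
Start: joints at [-1.426, 0.351, 1.652, -0, 1.139, -0.085], TCP at [0.125, -0.536, 0.231] pointing down, gripper open.
Joint ranges: [-2.75, 2.75], [-0.79, 2.1], [0.01, 2.65], [-1.57, 4.71], [0.07, 3.14], [-2.87, 2.87]. Speed limits (rad/s): [2.22, 2.22, 2.79, 3.14, 3.14, 3.14].

INTERFACE

Orientations are given as a 3x3 rotation matrix whose columns are the frame's x, y, z axes.
In Python, from workcell import bot gives the robot as it stands.
- The arm moves only by the tool carry_out, never from a script. Its argument "series" is a list of rows, each a list of 7 numbers: the closure, from -1 (fully open) to 1 (shut), then the shift along the tool's x, y, z scaled (see below), then the turn, a rotation vector about the tool's x, y, z scaled (see below). In form: [[gripper, tx, ty, tz, ax, ay, az], ...]. A call has 1 to 12 rows; each row is the pose to reach, as a shift and turn from the pose commanded when the call began, along the tool's axes at that moment, turning the shorter way round; what a row does not reach only later rows make up. The controller multiplies each number of a shift by 120 mm and each number of a turn by pi rad. A row lasts 1/12 s, in which the tool goes at most 41.7 mm and 7.16 degrees, less where a joint would pass 70% of its speed; a pose out of reach is approached as far as the arm can. A call with a number of a shift or a turn outside -1 to 1 is refused whole. A call with a gripper value outside its range is refused whole. The fingers move at their own pace and stop on an object; "newtons" is the grip in N (left out, the last holds). Time passes only in rows, so rows that repeat a pose let the fingers close. It gives the time, the measured TCP pose, the force, the opening and the grip force at its end, in the units of the state.
- bot.observe(): the state, without advancing time (a new reading comes with each control period).
- bot.capture(name): name is "scene" or "top" or "wrist"; returns (picture, depth): 400x640x3 uint8, red, green, blue; 400x640 float32, m along the optical axis (not along the pixel's ray), 0 where there is no reading.
- bot.get_calibration(name): a dict with "fx", "fy", "cx", "cy" (pixels), "rvec" (rotation vector, rad) and "tvec" (3), from world to camera coordinates, as OpenCV has them. Camera axes: x right, y down, z forward; pixel columns grow to the right and rows downward; lengths in m; the calibration is good to about 2 mm. A picture is of the moment at which its call begins: read the wrist's pose just before it. get_calibration takes no time and is no camera call; for the wrist camera it gives the pose at the moment of the call.
- bot.finish_job(): hands the job in; it is judged then, once.
Trained networks look in the newest picture that a camera, given by its name, has taken for a name from the list of things; names that differ only in an ending like _2 or _b are one class to them, and where a whole thing is asked for, a point or a joint stands for the part that bears it (a point fixed in the world has none). Each returns a list of dicts, best first, with "conf" (0 to 1); they miss things now and then, are a little off and sometimes report something else, mostly with a low value. They report only what shows in the picture. A call takes as long as a camera call. They do not tell look-alikes from the thing itself.
- bot.look_for(camera, label): "xyz" ([x, y, z] in m, in world coordinates, good to about 4 mm: the middle of the surface that is visible of it).
- bot.masks_of(camera, label): "region" (400x640 bool, what is visible of it).
- bot.place_of(camera, label): "xyz" ([x, y, z] in m, in world coordinates, good to about 4 mm: a listed point, or the origin of a listed thing).
The state is a dict: "time_s": time; "joint_positions": joint angles; "qvel": joint speeds; "tau": joint torques, N m; "tcp_pos": TCP position; "eef_rot": TCP orientation; "force": force on the tool from outside, world axes, zero at the start; "ft_torque": the same for the moment, N m; "grip_width": opening from 0.0 (shut) to 1.0 (fully open); "finger_force": force on a finger pad.
Only numpy, scipy, OpenCV 4.12 (cv2) and the standard library are available. Lean on these libraries where they do the work, as an engineer would, in place of code of your own. Each camera call takes 0.05 s, during which the arm holds its last target. There are 200 camera calls.

TASK

Use the blade of the spatula, not your fingers, in the slot to lever open the mill case's tight blue cover, swing the cover right up, and lay the spatula back in the white tray. Put every foil-wrapped sample into the large bay and tip the grinding balls out of the yellow cup into the small bay, then stand the cup back upright on its coaster and shut the cover flush. Leave the mortar and the pen where they are.

Things in the scene. Friction and masses are not known exactly. Their poses are not given: they have to be found in the camera images.
- case: Grey open-topped mill case, fixed, 130 (own x) by 255 (own y) by 52 mm high; walls and floor 5 mm. Origin: centre of underside. Own +x points to the hinge side, -x to the slotted front, which looks roughly to world -y. A divider 5 mm thick, top 40 mm above the bench, at own y = -35 mm parts the large sample bay (y -32 to +122 mm) from the small ball bay (y -122 to -38 mm).
- cover (a joint): Hinge of the blue cover: 0 shut flush, grows as it opens upward, stop at 1.75 rad (10 degrees past upright). Flat plate 130 by 255 by 6 mm, 120 g, lying on the case's rim, no handle. Stiff hinge (0.22 N m of friction: 2 to 3 N at the free edge), so it stays where it is left.
- cover_hinge (a point): On the hinge axis, middle of the case's back rim, 52 mm above the bench; the axis runs along the case's own y. The cover's underside plane passes through it; the free edge is 130 mm from it.
- slot (a point): Centre of the pry slot's mouth in the case's front face: a notch in the front wall right under the cover, 40 mm long (along case y), 10 mm high (42 to 52 mm above the bench), through the 5 mm wall, between two orange marks, with an orange dash on the cover above. A blade enters level along the case's +x.
- sample_bay (a point): Centre of the floor of the large bay, 5 mm above the bench; free size 120 mm (case x) by 155 mm (case y), 47 mm deep.
- ball_bay (a point): Centre of the floor of the small bay (the end of the case farther from the robot), 5 mm above the bench; free size 120 mm (case x) by 85 mm (case y).
- tray: White flat tray fixed to the bench, 320 mm (own x) by 280 mm (own y), floor 3 mm thick, rim 8 mm high; origin: centre of its underside.
- spatula: Spatula lying in the tray. Black handle 110 long, 14 wide, 18 mm high; straight steel blade reaches 90 mm beyond it, 16 wide, 2.5 mm thick, at mid-height of the handle (9 mm above its underside). 70 g. Origin: middle of the handle's underside; own +x points to the blade tip, z up. Balances about 30 mm ahead of the origin.
- spatula_tip (a point): Middle of the blade's tip (own x = 145, z = 9 mm).
- coaster: Round cork coaster fixed to the bench, 100 mm across, 4 mm thick; origin: centre of its underside.
- cup: Yellow flared cup on the coaster, 60 mm high, 54 mm across at the foot, 74 at the rim, walls 3 mm; straight round black handle, 14 mm thick, sticks out level along own -x, its axis 50 mm above the foot, free from 40 to 125 mm off the cup's axis. 130 g. Origin: centre of the foot's underside, z up through the mouth. The balls lie loose in it.
- cup_rim (a point): Centre of the cup's mouth, 60 mm above its foot.
- sample1: Foil-wrapped rock sample 1: silver block 32 mm (own x) by 24 mm (own y) by 26 mm high with a red tape band, 55 g, in the tray. Origin: centre of its underside. May be absent (None).
- sample2: Foil-wrapped rock sample 2: silver block 32 mm (own x) by 24 mm (own y) by 26 mm high with a red tape band, 55 g, in the tray. Origin: centre of its underside. May be absent (None).
- sample3: Foil-wrapped rock sample 3: silver block 32 mm (own x) by 24 mm (own y) by 26 mm high with a red tape band, 55 g, in the tray. Origin: centre of its underside. May be absent (None).
- sample4: Foil-wrapped rock sample 4: silver block 32 mm (own x) by 24 mm (own y) by 26 mm high with a red tape band, 55 g, in the tray. Origin: centre of its underside. May be absent (None).
- ball1: White zirconia grinding ball 1, 15 mm across, 11 g, in the cup. Origin: its centre. May be absent (None).
- ball2: White zirconia grinding ball 2, 15 mm across, 11 g, in the cup. Origin: its centre. May be absent (None).
- ball3: White zirconia grinding ball 3, 15 mm across, 11 g, in the cup. Origin: its centre. May be absent (None).
- ball4: White zirconia grinding ball 4, 15 mm across, 11 g, in the cup. Origin: its centre. May be absent (None).
- ball5: White zirconia grinding ball 5, 15 mm across, 11 g, in the cup. Origin: its centre. May be absent (None).
- mortar: Bystander: small dark mortar with pestle, 58 mm wide, 30 mm high (pestle to 52 mm). Origin: centre of its underside.
- pen: Bystander: black marker pen, 130 by 11 by 11 mm, lying on the bench. Origin: middle of its underside, own x along it.
Not all that is in view belongs to the job. What is shaped like the sample3 but purple or turquoise is not meant.

How it is judged:
By the outcome, as a careful person would: the job done as asked, in the order asked, and still so for the second after the job is handed in, with the robot touching nothing.
Of sample1, sample2, sample3, sample4 only 2 to 4 are there at a start; the rules pass over those that are not, and their reading is None.
Of ball1, ball2, ball3, ball4, ball5 only 3 to 5 are there at a start; the rules pass over those that are not, and their reading is None.
At some moment in a run one of sample1, sample2, sample3, sample4, spatula may be knocked a few centimetres aside while the robot is not near it.
It also fails if it takes over 210 s, if anything falls off the work surface, if the arm or the gripper's body presses on something with over 40 N, if the wrist force passes 120 N, or if a joint passes its speed limit or range.

## Working session

There is one attempt and no reset: what is moved stays moved. The work goes in short steps, Python scripts to look and compute and a tool call to move; the robot and the scene stay as the last step left them, time stands still between calls to the robot, and variables do not carry over. Pictures are saved under pics/ and viewed, at most 14 in all, crops included, and the job is handed in when it is done.

Besides the shell and the picture viewer there is one more tool, called after ">>>" by a JSON object that holds its "name" and its "arguments". carry_out: Moves the arm, as the interface text tells. Its arguments: {"type":"object","properties":{"series":{"type":"array","items":{"type":"array","items":{"type":"number"}}},"newtons":{"type":"number"}},"required":["series"]}

```bash
mkdir -p pics; ls
cat > h.py <<'E'
import numpy as np, cv2
from workcell import bot
from scipy.spatial.transform import Rotation as R
def snap(cam,name=None):
    im,d=bot.capture(cam)
    if name: cv2.imwrite(f'pics/{name}.png',im[:,:,::-1])
    return im,d
def cal(cam):
    c=bot.get_calibration(cam); Rm=cv2.Rodrigues(np.array(c['rvec'],float))[0]
    return c,Rm,np.array(c['tvec'],float).ravel()
def w2p(cam,p):
    c,Rm,t=cal(cam); q=Rm@np.array(p)+t
    return [round(float(c['fx']*q[0]/q[2]+c['cx']),1),round(float(c['fy']*q[1]/q[2]+c['cy']),1)]
def cloud(cam,d):
    c,Rm,t=cal(cam); v,u=np.mgrid[:d.shape[0],:d.shape[1]]
    P=np.stack([(u-c['cx'])/c['fx']*d,(v-c['cy'])/c['fy']*d,d],-1)
    return (P-t)@Rm
def st():
    s=bot.observe(); print('t',round(s['time_s'],2),'tcp',np.round(s['tcp_pos'],4),'F',np.round(s['force'],1),'w',round(s['grip_width'],3),'ff',np.round(s['finger_force'],1)); print(np.round(s['eef_rot'],3).tolist(),'q',np.round(s['joint_positions'],3)); return s
def move(p,Rt=None):
    """shift and turn numbers from present pose to p, Rt"""
    s=bot.observe(); R0=np.array(s['eef_rot']); 
    sh=R0.T@(np.array(p)-s['tcp_pos'])/0.12
    rv=R.from_matrix(R0.T@(R0 if Rt is None else Rt)).as_rotvec()/np.pi
    print('shift',np.round(sh,3),'turn',np.round(rv,3)); return sh,rv
E
cat > a.py <<'E'
from h import *
st()
for cam in ['top','scene']:
    im,d=snap(cam,cam+'0')
    for l in ['case','cover_hinge','slot','sample_bay','ball_bay','tray','spatula','spatula_tip','coaster','cup','cup_rim','sample1','ball1','mortar','pen']:
        print(cam,l,[(np.round(r['xyz'],3).tolist(),round(r['conf'],2),w2p(cam,r['xyz'])) for r in bot.place_of(cam,l)[:6]])
E
python3 a.py
```

```text
pics
t 0.0 tcp [ 0.1253 -0.5352  0.2308] F [-0.2  0.3 -0.4] w 1.0 ff 0.0
[[0.974, 0.228, -0.0], [0.228, -0.974, 0.001], [0.0, -0.001, -1.0]] q [-1.426  0.351  1.652  0.     1.139 -0.085]
top case [([0.539, 0.073, -0.002], 0.7, [299.3, 190.7])]
top cover_hinge [([0.538, 0.139, 0.053], 0.89, [276.2, 189.0])]
top slot [([0.502, 0.011, 0.047], 0.71, [319.8, 200.5]), ([0.502, -0.341, 0.003], 0.37, [434.1, 199.6]), ([0.532, 0.342, 0.016], 0.24, [210.5, 193.8])]
top sample_bay []
top ball_bay [([0.485, -0.277, -0.004], 0.59, [413.2, 205.6])]
top tray [([0.485, -0.274, -0.001], 0.78, [412.4, 205.6])]
top spatula [([0.413, -0.318, 0.003], 0.9, [428.1, 228.9])]
top spatula_tip [([0.411, -0.182, 0.01], 0.9, [383.8, 230.3])]
top coaster [([0.534, 0.344, -0.001], 0.95, [210.9, 193.8]), ([0.409, -0.317, 0.001], 0.57, [427.5, 230.0])]
top cup [([0.545, 0.356, 0.007], 0.6, [206.4, 190.1]), ([0.603, -0.212, 0.007], 0.27, [391.2, 167.6])]
top cup_rim [([0.541, 0.352, 0.068], 0.77, [202.9, 189.0]), ([0.414, -0.32, 0.0], 0.4, [428.4, 228.5])]
top sample1 [([0.265, -0.249, 0.005], 0.61, [407.7, 278.5]), 
[... 1341 characters left out ...]
86, [405.9, 158.7]), ([0.501, 0.074, 0.004], 0.46, [330.1, 197.5])]
scene cup_rim [([0.54, 0.352, 0.068], 0.65, [407.7, 139.5])]
scene sample1 [([0.269, -0.247, -0.004], 0.79, [172.6, 219.8]), ([0.514, -0.215, 0.002], 0.75, [243.4, 263.8]), ([0.71, -0.295, -0.001], 0.74, [275.6, 349.1]), ([0.62, -0.074, 0.002], 0.71, [324.1, 253.6]), ([0.604, -0.21, 0.006], 0.67, [272.7, 285.0]), ([0.507, -0.34, 0.001], 0.66, [191.7, 297.3])]
scene ball1 [([0.507, -0.342, 0.002], 0.61, [190.6, 297.8]), ([0.41, -0.178, 0.014], 0.28, [228.6, 227.9])]
scene mortar [([0.73, -0.11, -0.0], 0.93, [351.6, 292.6]), ([0.543, 0.355, 0.006], 0.51, [406.7, 158.0])]
scene pen [([0.482, -0.066, 0.0], 0.75, [285.2, 222.5])]
```

Run:
```python
import cv2
a=cv2.imread('pics/top0.png')[90:310,150:470]; cv2.imwrite('pics/c1.png',cv2.resize(a,(800,550),interpolation=cv2.INTER_CUBIC))
```

```text
(no output)
```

View pics/c1.png

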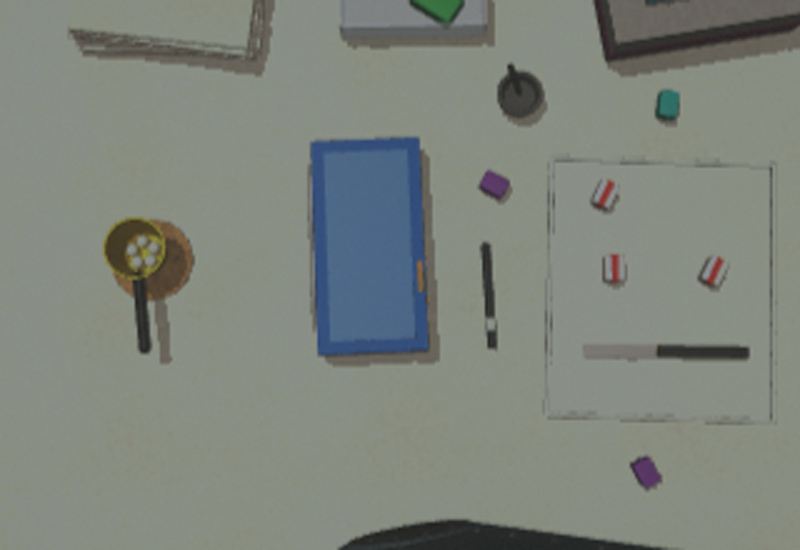

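View pics/scene0.png

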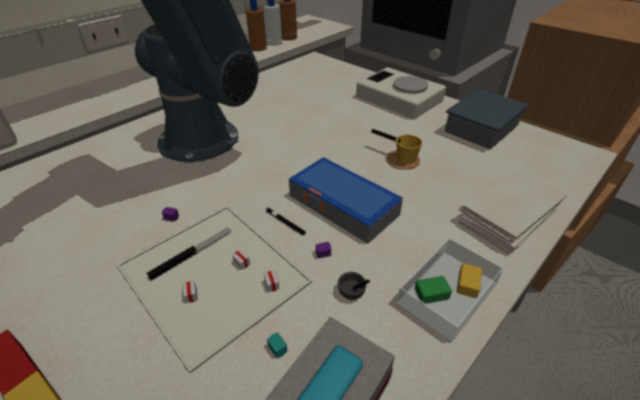

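Candidates for samples, as crop pixels. The red-banded silver blocks in the tray at (605,194), (614,269) and (713,271) are the samples. The purple blocks at (495,185) and (646,472) and the turquoise one at (668,104) are look-alikes and stay put. The spatula's blade tip is at (583,352), already pointing towards the case. The pen is at (489,295), and the slot dash at (420,276). Next I'll move above the tray for a close look.

>>> {"name": "carry_out", "arguments": {"series": [[-1, 1, -0.5, 0, 0, 0, -0.427], [-1, 1, -0.5, 0, 0, 0, -0.427], [-1, 1, -0.5, 0, 0, 0, -0.427], [-1, 1, -0.5, 0, 0, 0, -0.427], [-1, 1, -0.5, 0, 0, 0, -0.427], [-1, 1, -0.5, 0, 0, 0, -0.427], [-1, 1, -0.5, 0, 0, 0, -0.427], [-1, 1, -0.5, 0, 0, 0, -0.427], [-1, 1, -0.5, 0, 0, 0, -0.427], [-1, 1, -0.5, 0, 0, 0, -0.427], [-1, 1, -0.5, 0, 0, 0, -0.427], [-1, 1, -0.5, 0, 0, 0, -0.427]]}}

```text
time_s: 2.6
tcp_pos: [0.2285, -0.4498, 0.2313]
eef_rot: [[-0.005, 1.0, 0.0], [1.0, 0.005, -0.0], [-0.0, 0.0, -1.0]]
force: [-0.9, 0.4, 0.5]
grip_width: 0.997
finger_force: 0.0
```

>>> {"name": "carry_out", "arguments": {"series": [[-1, 0.7, 0.76, 0, 0, 0, 0], [-1, 0.7, 0.76, 0, 0, 0, 0], [-1, 0.7, 0.76, 0, 0, 0, 0], [-1, 0.7, 0.76, 0, 0, 0, 0], [-1, 0.7, 0.76, 0, 0, 0, 0]]}}

```text
time_s: 3.02
tcp_pos: [0.3207, -0.3646, 0.2314]
eef_rot: [[-0.001, 1.0, 0.0], [1.0, 0.001, -0.0], [-0.0, 0.0, -1.0]]
force: [-0.1, -0.1, -0.1]
grip_width: 0.999
finger_force: 0.0
```

>>> {"name": "carry_out", "arguments": {"series": [[-1, 0.7, 0.76, 0, 0, 0, 0], [-1, 0.7, 0.76, 0, 0, 0, 0], [-1, 0.7, 0.76, 0, 0, 0, 0], [-1, 0.7, 0.76, 0, 0, 0, 0], [-1, 0.7, 0.76, 0, 0, 0, 0], [-1, 0.7, 0.76, 0, 0, 0, 0]]}}

```text
time_s: 3.52
tcp_pos: [0.4102, -0.2826, 0.2312]
eef_rot: [[0.001, 1.0, -0.0], [1.0, -0.001, -0.0], [-0.0, -0.0, -1.0]]
force: [-1.1, 0.4, -0.5]
grip_width: 0.997
finger_force: 0.0
```

```bash
cat > b.py <<'E'
from h import *
import sys
st()
im,d=snap('wrist',sys.argv[1]); P=cloud('wrist',d)
for l in sys.argv[2:]:
    print(l,[(np.round(r['xyz'],3).tolist(),round(r['conf'],2),w2p('wrist',r['xyz'])) for r in bot.place_of('wrist',l)[:5]])
    for r in bot.masks_of('wrist',l)[:4]:
        m=r['region']&(d>0)
        if m.sum()<30: continue
        q=P[m]; zt=np.percentile(q[:,2],90); t=q[q[:,2]>zt-0.006]
        (c,wh,a)=cv2.minAreaRect((t[:,:2]*1000).astype(np.float32)); b=cv2.boxPoints((c,wh,a))
        e=b[1]-b[0]; f=b[2]-b[1]; L=e if np.hypot(*e)>np.hypot(*f) else f
        print('  mask conf',round(r['conf'],2),'n',m.sum(),'top z',round(zt*1000,1),'rect c',np.round(c,1),'size',np.round(wh,1),'long dir deg',round(np.degrees(np.arctan2(L[1],L[0]))%180,1))
E
python3 b.py w1 spatula sample1 spatula_tip
```

```text
t 3.52 tcp [ 0.4102 -0.2826  0.2312] F [-1.1  0.4 -0.5] w 0.997 ff 0.0
[[0.001, 1.0, -0.0], [1.0, -0.001, -0.0], [-0.0, -0.0, -1.0]] q [-0.697  0.257  1.783 -0.     1.103 -0.695]
spatula [([0.407, -0.324, 0.003], 0.75, [320.4, 198.5])]
  mask conf 0.88 n 1745 top z 21.0 rect c [ 410.4 -280.4] size [191.1  13.9] long dir deg 88.2
sample1 [([0.515, -0.217, 0.004], 0.92, [405.7, 117.8]), ([0.602, -0.21, 0.004], 0.77, [476.6, 112.0]), ([0.27, -0.246, -0.003], 0.67, [215.6, 141.3]), ([0.713, -0.295, 0.001], 0.56, [545.8, 177.2])]
  mask conf 0.9 n 509 top z 29.5 rect c [ 505.8 -337.7] size [22.8 31.9] long dir deg 151.9
  mask conf 0.86 n 686 top z 29.7 rect c [ 512.1 -217.3] size [32.7 22.8] long dir deg 0.2
  mask conf 0.8 n 689 top z 26.5 rect c [ 713.7 -292.7] size [24.  33.5] long dir deg 171.9
  mask conf 0.76 n 864 top z 29.6 rect c [ 602.9 -210.5] size [24.2 34. ] long dir deg 153.0
spatula_tip [([0.414, -0.179, 0.013], 0.76, [325.5, 85.3])]
  mask conf 0.82 n 1783 top z 21.0 rect c [ 410.4 -280.4] size [191.1  13.9] long dir deg 88.2
```

View pics/w1.png

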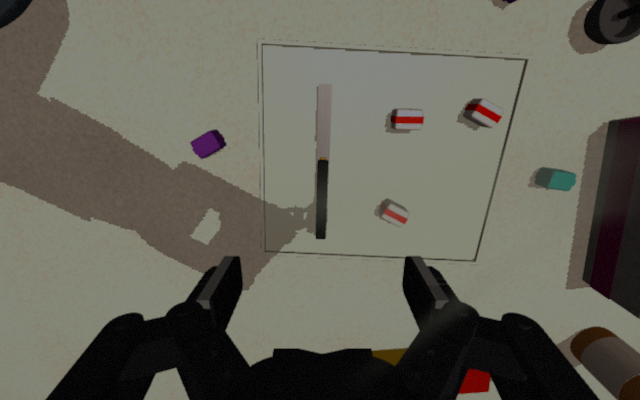

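Run:
```python
from h import *
im,d=snap('wrist'); P=cloud('wrist',d)
m=bot.masks_of('wrist','spatula')[0]['region']&(d>0); q=P[m]
g=im[m].astype(int).sum(1)
for n,k in (('handle',(g<200)&(q[:,2]>.012)),('blade',(g>250)&(q[:,2]>.006))):
    t=q[k]; ys=t[:,1]; f=np.polyfit(ys,t[:,0],1); print(n,k.sum(),'y',np.percentile(ys,[0,2,98,100]).round(4),'x=',f.round(4),'z',np.median(t[:,2]).round(4), 'x at -.29',np.polyval(f,-.29))
h=q[q[:,2]>.006]; print('all',np.polyfit(h[:,1],h[:,0],1), np.ptp(h[:,1]))
move([.4103,-.290,.10])
```

```text
handle 779 y [-0.3748 -0.3728 -0.2675 -0.2645] x= [0.0318 0.4192] z 0.0203 x at -.29 0.41000574272919543
blade 996 y [-0.3733 -0.2994 -0.1784 -0.1772] x= [0.0108 0.4152] z 0.013 x at -.29 0.4120315986193608
all [0.03115842 0.41948251] 0.19761318876909165
shift [-0.067 -0.002  1.094] turn [0. 0. 0.]
```

>>> {"name": "carry_out", "arguments": {"series": [[-1, -0.02, 0.004, 1, 0, 0, 0.01], [-1, -0.02, 0.004, 1, 0, 0, 0.01], [-1, -0.02, 0.004, 1, 0, 0, 0.01], [-1, -0.02, 0.004, 1, 0, 0, 0.01], [-1, -0.02, 0.004, 1, 0, 0, 0.01], [-1, -0.02, 0.004, 1, 0, 0, 0.01]]}}

```text
time_s: 4.47
tcp_pos: [0.4121, -0.2848, 0.1132]
eef_rot: [[0.031, 1.0, 0.002], [1.0, -0.031, -0.001], [-0.001, 0.002, -1.0]]
force: [0.3, 0.5, 0.4]
grip_width: 1.002
finger_force: 0.0
```

>>> {"name": "carry_out", "arguments": {"series": [[-1, 0, 0, 0.4, 0, 0, 0], [-1, 0, 0, 0.6, 0, 0, 0], [-1, 0, 0, 0.75, 0, 0, 0], [-1, 0, 0, 0.87, 0, 0, 0], [-1, 0, 0, 0.87, 0, 0, 0], [-1, 0, 0, 0.87, 0, 0, 0]]}}

```text
time_s: 4.97
tcp_pos: [0.4123, -0.2849, 0.0086]
eef_rot: [[0.031, 1.0, 0.002], [1.0, -0.031, -0.001], [-0.001, 0.002, -1.0]]
force: [0.3, 0.0, -0.4]
grip_width: 1.002
finger_force: 0.0
```

>>> {"name": "carry_out", "arguments": {"series": [[1, 0, 0, 0, 0, 0, 0], [1, 0, 0, 0, 0, 0, 0], [1, 0, 0, 0, 0, 0, 0], [1, 0, 0, 0, 0, 0, 0], [1, 0, 0, 0, 0, 0, 0], [1, 0, 0, 0, 0, 0, 0], [1, 0, 0, 0, 0, 0, 0], [1, 0, 0, 0, 0, 0, 0], [1, 0, 0, 0, 0, 0, 0], [1, 0, 0, 0, 0, 0, 0]], "newtons": 100}}

```text
time_s: 5.8
tcp_pos: [0.4114, -0.2842, 0.0075]
eef_rot: [[0.031, 1.0, 0.0], [1.0, -0.031, -0.0], [-0.0, 0.0, -1.0]]
force: [-2.3, 1.0, 10.2]
grip_width: 0.134
finger_force: 98.5
```

>>> {"name": "carry_out", "arguments": {"series": [[1, 0, 0, -0.1, 0, 0, 0], [1, 0, 0, -0.3, 0, 0, 0], [1, 0, 0, -0.6, 0, 0, 0], [1, 0, 0, -1, 0, 0, 0], [1, 0, 0, -1, 0, 0, 0], [1, 0, 0, -1, 0, 0, 0]]}}

```text
time_s: 6.3
tcp_pos: [0.4124, -0.285, 0.1299]
eef_rot: [[0.031, 1.0, 0.004], [1.0, -0.031, -0.004], [-0.003, 0.004, -1.0]]
force: [0.7, 0.5, -0.9]
grip_width: 0.132
finger_force: 98.0
```

>>> {"name": "carry_out", "arguments": {"series": [[1, 0.65, 0.37, 0, 0, 0, 0], [1, 0.65, 0.37, 0, 0, 0, 0], [1, 0.65, 0.37, 0, 0, 0, 0], [1, 0.65, 0.37, 0, 0, 0, 0], [1, 0.65, 0.37, 0, 0, 0, 0]]}}

```text
time_s: 6.72
tcp_pos: [0.4575, -0.2072, 0.1259]
eef_rot: [[0.03, 1.0, -0.002], [1.0, -0.03, 0.001], [0.001, -0.002, -1.0]]
force: [0.5, -0.1, -0.2]
grip_width: 0.132
finger_force: 98.1
```

>>> {"name": "carry_out", "arguments": {"series": [[1, 0.55, 0.35, 0, 0, 0, 0], [1, 0.55, 0.35, 0, 0, 0, 0], [1, 0.55, 0.35, 0, 0, 0, 0], [1, 0.55, 0.35, 0, 0, 0, 0], [1, 0.55, 0.35, 0, 0, 0, 0], [1, 0.55, 0.35, 0, 0, 0, 0]]}}

```text
time_s: 7.22
tcp_pos: [0.5013, -0.1441, 0.1266]
eef_rot: [[0.033, 0.999, -0.001], [0.999, -0.033, 0.0], [0.0, -0.001, -1.0]]
force: [0.3, 0.7, -1.1]
grip_width: 0.128
finger_force: 98.2
```

```bash
python3 b.py w2 slot spatula_tip cover_hinge case
python3 - <<'E'
from h import *
im,d=snap('wrist'); P=cloud('wrist',d)
# cover top plane points -> rectangle
hsv=cv2.cvtColor(im,cv2.COLOR_RGB2HSV)
m=(d>0)&(hsv[...,0]>100)&(hsv[...,0]<125)&(hsv[...,1]>100)&(P[...,2]>.05)&(P[...,2]<.068)
t=P[m]; print('cover z',np.percentile(t[:,2],[5,50,95]))
(c,wh,a)=cv2.minAreaRect((t[:,:2]*1000).astype(np.float32)); print(c,wh,a,cv2.boxPoints((c,wh,a)).round(1).tolist(), m.sum())
om=(d>0)&(hsv[...,0]<16)&(hsv[...,0]>3)&(hsv[...,1]>140)&(P[...,1]>-.02)&(P[...,1]<.05)&(P[...,2]>.02)
q=P[om]; print('orange',om.sum(), np.round(np.percentile(q,[2,50,98],axis=0),4).tolist())
E
```

```text
t 7.22 tcp [ 0.5013 -0.1441  0.1266] F [ 0.3  0.7 -1.1] w 0.128 ff 98.2
[[0.033, 0.999, -0.001], [0.999, -0.033, 0.0], [0.0, -0.001, -1.0]] q [-0.369  0.438  1.819 -0.     0.886 -0.336]
slot []
  mask conf 0.69 n 2313 top z 30.0 rect c [473.2  10.2] size [114.3   3.1] long dir deg 0.6
spatula_tip [([0.504, -0.039, 0.131], 0.68, [321.1, 53.8])]
  mask conf 0.76 n 9252 top z 140.0 rect c [ 502.3 -119.1] size [161.2  14. ] long dir deg 88.0
  mask conf 0.3 n 2396 top z 29.7 rect c [474.7  10.2] size [117.3   3.1] long dir deg 0.6
cover_hinge []
case [([0.601, -0.21, 0.002], 0.15, [417.3, 250.5])]
  mask conf 0.94 n 2341 top z 29.9 rect c [473.2  10.2] size [114.3   3.1] long dir deg 0.6Traceback (most recent call last):
  File "<stdin>", line 6, in <module>
    return _quantile_unchecked(
        a, q, axis, out, overwrite_input, method, keepdims, weights)
    return _ureduce(a,
                    func=_quantile_ureduce_func,
    ...<5 lines>...
                    overwrite_input=overwrite_input,
                    method=method)
    r = func(a, **kwargs)
    result = _quantile(arr,
                       quantiles=q,
    ...<2 lines>...
                       out=out,
                       weights=wgt)
    slices_having_nans = np.isnan(arr[-1, ...])
                                  ~~~^^^^^^^^^
IndexError: index -1 is out of bounds for axis 0 with size 0
```

View pics/w2.png

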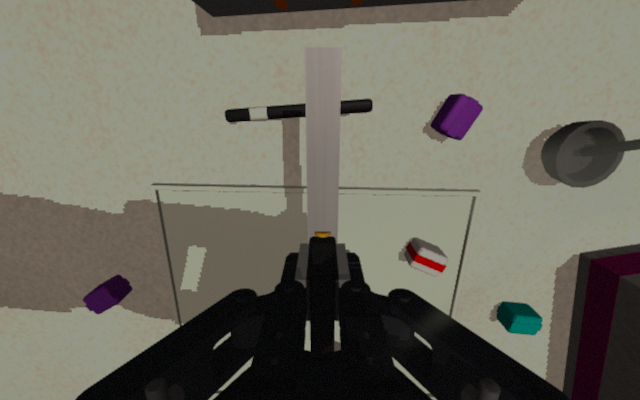

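```bash
cat > c.py <<'E'
from h import *
def blue(cam):
    im,d=snap(cam); P=cloud(cam,d); hsv=cv2.cvtColor(im,cv2.COLOR_RGB2HSV)
    m=(d>0)&(hsv[...,0]>100)&(hsv[...,0]<125)&(hsv[...,1]>100)&(abs(P[...,0]-.54)<.17)&(abs(P[...,1]-.1)<.2)
    return im,d,P,hsv,m
for cam in ['top','scene']:
    im,d,P,hsv,m=blue(cam); t=P[m]; print(cam,'cover z',np.percentile(t[:,2],[5,50,95]).round(4),m.sum())
    t=t[abs(t[:,2]-.058)<.008]
    if len(t)>50:
        (c,wh,a)=cv2.minAreaRect((t[:,:2]*1000).astype(np.float32)); print(np.round(c,1),np.round(wh,1),round(a,1),cv2.boxPoints((c,wh,a)).round(1).tolist())
    om=(d>0)&(hsv[...,0]<16)&(hsv[...,0]>3)&(hsv[...,1]>120)&(abs(P[...,1]-.01)<.03)&(P[...,2]>.015)&(abs(P[...,0]-.5)<.06)
    q=P[om]; print('orange',om.sum(), np.round(np.percentile(q,[5,50,95],axis=0),4).tolist() if len(q) else '')
    for l in ['slot','spatula_tip']: print(l,[(np.round(r['xyz'],4).tolist(),round(r['conf'],2)) for r in bot.place_of(cam,l)[:2]])
im,d=snap('wrist'); P=cloud('wrist',d); hsv=cv2.cvtColor(im,cv2.COLOR_RGB2HSV)
v=slice(0,14); q=P[v]; om=(hsv[v,:,0]<16)&(hsv[v,:,1]>120)&(d[v]>0)&(abs(q[...,1]-.01)<.02)
for s in (q[...,0]<.503,q[...,0]>=.503): print('wrist orange',(om&s).sum(),np.median(q[om&s],axis=0).round(4), np.ptp(q[om&s],axis=0).round(4))
f=(d>0)&(P[...,2]>.012)&(abs(P[...,1]-.01)<.012)&(P[...,0]>.35)&(P[...,0]<.7); t=P[f]; print('front fit',np.polyfit(t[:,0],t[:,1],1),f.sum(),np.percentile(t[:,0],[1,99]))
# blade
b=(d>0)&(P[...,2]>.12)&(P[...,2]<.15)&(P[...,1]>-.10); t=P[b]; print('blade z vs y',np.polyfit(t[:,1],t[:,2],1),'z mean',np.median(t[:,2]),'x',np.polyfit(t[:,1],t[:,0],1),'ytip',np.percentile(t[:,1],[99,100]),'z at tip',np.polyval(np.polyfit(t[:,1],t[:,2],1),t[:,1].max()))
E
python3 c.py
```

```text
top cover z [0.0536 0.0585 0.0632] 3644
[541.   76.9] [253.9 128.6] 1.3 [[412.6000061035156, 138.1999969482422], [415.6000061035156, 9.699999809265137], [669.4000244140625, 15.5], [666.5, 144.0]]
orange 2 [[0.5145, 0.0157, 0.0617], [0.5155, 0.0158, 0.0641], [0.5166, 0.0158, 0.0666]]
slot [([0.504, 0.0113, 0.0499], 0.77)]
spatula_tip [([0.5448, 0.3549, 0.0681], 0.69), ([0.5051, -0.0432, 0.131], 0.54)]
scene cover z [0.0571 0.0592 0.061 ] 3451
[543.1  75.1] [253.5 130.1] 1.2 [[415.0, 137.5], [417.79998779296875, 7.400000095367432], [671.2000122070312, 12.699999809265137], [668.5, 142.89999389648438]]
orange 80 [[0.4737, 0.0074, 0.0201], [0.514, 0.0099, 0.0373], [0.5353, 0.0178, 0.0605]]
slot [([0.5034, 0.0105, 0.0502], 0.76)]
spatula_tip [([0.5019, -0.0344, 0.1325], 0.64)]
wrist orange 151 [0.4756 0.0092 0.0272] [0.0097 0.0029 0.0351]
wrist orange 93 [0.5313 0.0106 0.0209] [0.0097 0.0026 0.0244]
front fit [0.02022667 0.00136058] 1730 [0.41700641 0.57246307]
blade z vs y [0.00218402 0.13254597] z mean 0.13241462379089167 x [0.03198827 0.50670515] ytip [-0.03660915 -0.03586636] z at tip 0.13246763312877197
```

>>> {"name": "carry_out", "arguments": {"series": [[1, 0.1, 0.025, 0.35, 0, 0, -0.0167], [1, 0.2, 0.025, 0.6, 0, 0, -0.0167], [1, 0.272, 0.025, 0.702, 0, 0, -0.0167], [1, 0.272, 0.025, 0.702, 0, 0, -0.0167], [1, 0.272, 0.025, 0.702, 0, 0, -0.0167], [1, 0.272, 0.025, 0.702, 0, 0, -0.0167], [1, 0.272, 0.025, 0.702, 0, 0, -0.0167], [1, 0.272, 0.025, 0.702, 0, 0, -0.0167]]}}

```text
time_s: 8.73
tcp_pos: [0.5068, -0.1109, 0.0438]
eef_rot: [[-0.021, 1.0, 0.002], [1.0, 0.021, -0.001], [-0.001, 0.002, -1.0]]
force: [-0.2, -0.2, -1.5]
grip_width: 0.131
finger_force: 98.2
```

Run:
```python
from h import *
st()
im,d=snap('wrist'); P=cloud('wrist',d)
b=(d>0)&(P[...,2]>.042)&(P[...,2]<.056)&(P[...,1]>-.07)&(P[...,1]<.003)&(abs(P[...,0]-.504)<.012); t=P[b]; print('blade z',np.polyfit(t[:,1],t[:,2],1),np.median(t[:,2]),'x',np.polyfit(t[:,1],t[:,0],1),'ytip',np.percentile(t[:,1],[99,100]),'xr',np.percentile(t[:,0],[1,99]))
im,d=snap('scene'); cv2.imwrite('pics/s2.png',cv2.resize(im[150:260,240:400,::-1],(800,550),interpolation=cv2.INTER_CUBIC))
```

```text
t 8.73 tcp [ 0.5068 -0.1109  0.0438] F [-0.2 -0.2 -1.5] w 0.131 ff 98.2
[[-0.021, 1.0, 0.002], [1.0, 0.021, -0.001], [-0.001, 0.002, -1.0]] q [-0.305  0.571  1.866 -0.     0.703 -0.326]
blade z [0.00080617 0.04910561] 0.04908286331818598 x [-0.01827536  0.50449832] ytip [-0.00454161 -0.00396953] xr [0.49723216 0.51306196]
```

View pics/s2.png

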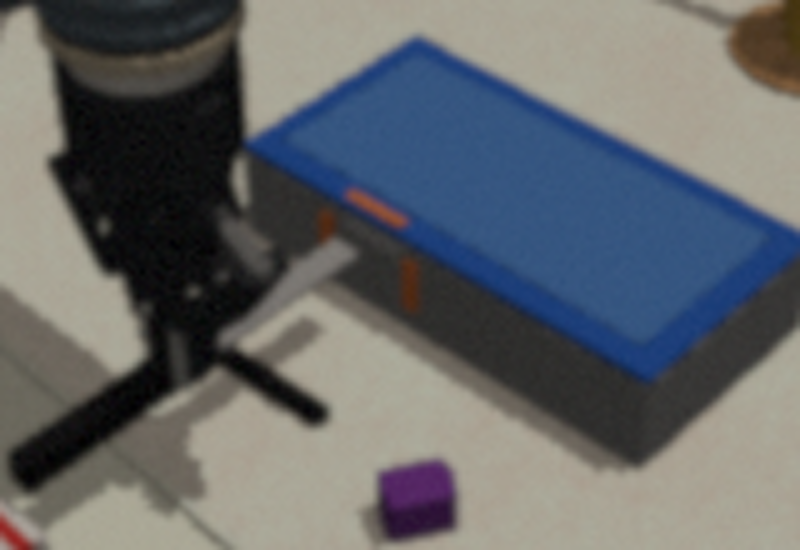

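The blade at (340,250) lines up with the slot between the two orange marks, so I'll insert it.

>>> {"name": "carry_out", "arguments": {"series": [[1, 0.05, 0, 0.008, 0, 0, 0], [1, 0.1, 0, 0.008, 0, 0, 0], [1, 0.15, 0, 0.008, 0, 0, 0], [1, 0.2, 0, 0.008, 0, 0, 0], [1, 0.25, 0, 0.008, 0, 0, 0], [1, 0.31, 0, 0.008, 0, 0, 0], [1, 0.31, 0, 0.008, 0, 0, 0], [1, 0.31, 0, 0.008, 0, 0, 0]]}}

```text
time_s: 9.5
tcp_pos: [0.5053, -0.0726, 0.0417]
eef_rot: [[-0.022, 1.0, -0.0], [1.0, 0.022, -0.0], [-0.0, -0.0, -1.0]]
force: [0.0, -1.2, -0.8]
grip_width: 0.133
finger_force: 98.2
```

>>> {"name": "carry_out", "arguments": {"series": [[1, 0.05, 0, 0, 0, 0, 0], [1, 0.1, 0, 0, 0, 0, 0], [1, 0.1, 0, 0.02, 0, 0.015, 0], [1, 0.1, 0, 0.03, 0, 0.03, 0], [1, 0.1, 0, 0.03, 0, 0.045, 0], [1, 0.1, 0, 0.03, 0, 0.045, 0], [1, 0.1, 0, 0.03, 0, 0.045, 0]], "newtons": 120}}

```text
time_s: 10.08
tcp_pos: [0.5049, -0.0614, 0.0379]
eef_rot: [[-0.02, 1.0, -0.003], [0.99, 0.021, 0.14], [0.14, -0.001, -0.99]]
force: [-0.0, -0.1, -2.5]
grip_width: 0.123
finger_force: 122.0
```

```bash
cat > cov.py <<'E'
from h import *
# cover angle from scene view: fit plane of blue points
def cover(cam='scene'):
    im,d=snap(cam); P=cloud(cam,d); hsv=cv2.cvtColor(im,cv2.COLOR_RGB2HSV)
    m=(d>0)&(hsv[...,0]>100)&(hsv[...,0]<125)&(hsv[...,1]>90)&(abs(P[...,0]-.54)<.2)&(abs(P[...,1]-.09)<.12)&(P[...,2]>.045)
    t=P[m]; e=np.array([-.0202,1,0]); e/=np.linalg.norm(e)
    s=(t-[.541,.142,.052])@e; A=np.c_[s,t[:,2]-.052]; c=A.mean(0); u,w,v=np.linalg.svd(A-c,full_matrices=False)
    k=v[0]; k=k if k[1]>0 else -k
    ang=np.degrees(np.arctan2(k[1],-k[0])); print(cam,'n',len(t),'angle',round(ang,1),'centroid',c.round(4),'zmax',t[:,2].max().round(4))
if __name__=='__main__': st(); cover()
E
python3 cov.py
```

```text
t 10.08 tcp [ 0.5049 -0.0614  0.0379] F [-0.  -0.1 -2.5] w 0.123 ff 122.0
[[-0.02, 1.0, -0.003], [0.99, 0.021, 0.14], [0.14, -0.001, -0.99]] q [-0.282  0.583  1.875  0.2    0.736 -0.455]
scene n 3248 angle 3.3 centroid [-0.0691  0.0112] zmax 0.0688
```

>>> {"name": "carry_out", "arguments": {"series": [[1, 0.022, 0, -0.081, 0, 0, 0], [1, 0.05, 0, -0.145, 0, 0, 0], [1, 0.077, 0, -0.209, 0, 0, 0], [1, 0.115, 0, -0.27, 0, 0, 0], [1, 0.153, 0, -0.326, 0, 0, 0], [1, 0.2, 0, -0.377, 0, 0, 0], [1, 0.248, 0, -0.428, 0, 0, 0], [1, 0.3, 0, -0.47, 0, 0, 0], [1, 0.359, 0, -0.511, 0, 0, 0], [1, 0.42, 0, -0.543, 0, 0, 0], [1, 0.483, 0, -0.574, 0, 0, 0], [1, 0.483, 0, -0.574, 0, 0, 0]]}}

```text
time_s: 11.13
tcp_pos: [0.5044, -0.0121, 0.1154]
eef_rot: [[-0.022, 1.0, -0.002], [0.99, 0.022, 0.141], [0.141, 0.001, -0.99]]
force: [0.5, -0.2, 1.2]
grip_width: 0.121
finger_force: 122.2
```

```bash
python3 cov.py
```

```text
t 11.13 tcp [ 0.5044 -0.0121  0.1154] F [ 0.5 -0.2  1.2] w 0.121 ff 122.2
[[-0.022, 1.0, -0.002], [0.99, 0.022, 0.141], [0.141, 0.001, -0.99]] q [-0.19   0.437  1.864  0.181  0.877 -0.33 ]
scene n 1534 angle 63.4 centroid [-0.042   0.0739] zmax 0.4688
```

>>> {"name": "carry_out", "arguments": {"series": [[1, 0.1, 0, -0.03, 0, 0, 0], [1, 0.203, 0, -0.052, 0, 0, 0], [1, 0.3, 0, -0.052, 0, 0, 0], [1, 0.411, 0, -0.05, 0, 0, 0], [1, 0.48, 0, -0.035, 0, 0, 0], [1, 0.53, 0, -0.023, 0, 0, 0], [1, 0.53, 0, -0.023, 0, 0, 0], [1, 0.53, 0, -0.023, 0, 0, 0]]}}

```text
time_s: 11.85
tcp_pos: [0.5025, 0.0495, 0.1259]
eef_rot: [[-0.022, 1.0, -0.004], [0.99, 0.022, 0.141], [0.141, -0.0, -0.99]]
force: [0.1, -0.0, -0.1]
grip_width: 0.123
finger_force: 122.2
```

```bash
python3 cov.py
python3 - <<'E'
from h import *
from cov import cover
cover('top')
im,d=snap('scene','s3')
E
```

```text
t 11.85 tcp [0.5025 0.0495 0.1259] F [ 0.1 -0.  -0.1] w 0.123 ff 122.2
[[-0.022, 1.0, -0.004], [0.99, 0.022, 0.141], [0.141, -0.0, -0.99]] q [-0.068  0.415  1.867  0.183  0.881 -0.209]
scene n 3618 angle 85.3 centroid [0.0083 0.0731] zmax 0.4741
top n 190 angle 99.8 centroid [0.0218 0.1261] zmax 0.1873
```

View pics/s3.png

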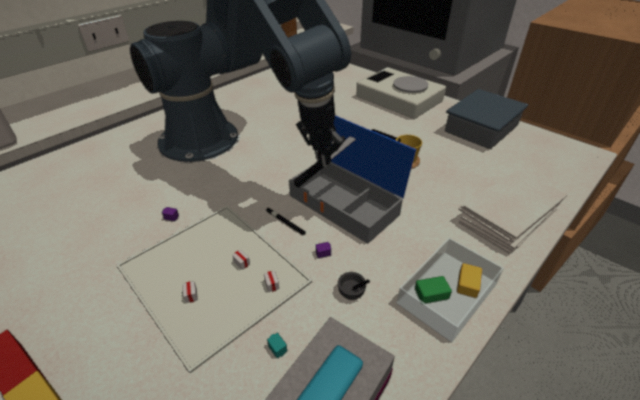

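>>> {"name": "carry_out", "arguments": {"series": [[1, -0.3, 0, -0.1, 0, 0, 0], [1, -0.6, 0, -0.14, 0, -0.01, 0], [1, -0.99, 0, -0.14, 0, -0.03, 0], [1, -0.99, 0, -0.14, 0, -0.045, 0], [1, -0.99, 0, -0.14, 0, -0.045, 0], [1, -0.99, 0, -0.14, 0, -0.045, 0]]}}

```text
time_s: 12.5
tcp_pos: [0.5051, -0.0705, 0.1259]
eef_rot: [[-0.021, 1.0, -0.0], [1.0, 0.021, 0.002], [0.002, -0.0, -1.0]]
force: [-0.4, -0.2, -0.4]
grip_width: 0.125
finger_force: 122.2
```

>>> {"name": "carry_out", "arguments": {"series": [[1, -1, -0.35, 0, 0, 0, 0], [1, -1, -0.35, 0, 0, 0, 0], [1, -1, -0.35, 0, 0, 0, 0], [1, -1, -0.35, 0, 0, 0, 0], [1, -1, -0.35, 0, 0, 0, 0]]}}

```text
time_s: 12.92
tcp_pos: [0.4655, -0.1926, 0.1261]
eef_rot: [[-0.019, 1.0, 0.0], [1.0, 0.019, 0.002], [0.001, 0.001, -1.0]]
force: [0.1, 0.5, -0.5]
grip_width: 0.122
finger_force: 122.2
```

>>> {"name": "carry_out", "arguments": {"series": [[1, -0.775, -0.464, 0, 0, 0, 0.0167], [1, -0.775, -0.464, 0, 0, 0, 0.0167], [1, -0.775, -0.464, 0, 0, 0, 0.0167], [1, -0.775, -0.464, 0.2, 0, 0, 0.0167], [1, -0.775, -0.464, 0.4, 0, 0, 0.0167], [1, -0.775, -0.464, 0.4, 0, 0, 0.0167], [1, -0.775, -0.464, 0.4, 0, 0, 0.0167]]}}

```text
time_s: 13.5
tcp_pos: [0.4124, -0.2843, 0.0777]
eef_rot: [[0.03, 1.0, -0.001], [1.0, -0.03, 0.002], [0.002, -0.002, -1.0]]
force: [-0.4, 0.0, -0.3]
grip_width: 0.124
finger_force: 122.2
```

Run:
```python
from h import *
st(); move([.4114,-.2842,.0085])
im,d=snap('scene'); P=cloud('scene',d)
for r in bot.look_for('scene','sample1')[:6]: print(np.round(r['xyz'],3),r['conf'])
im,d=snap('wrist'); P=cloud('wrist',d)
b=(d>0)&(P[...,2]>.05)&(P[...,2]<.12)&(P[...,1]>-.255)&(P[...,1]<-.1)&(abs(P[...,0]-.413)<.02); t=P[b]; print('blade z(y)',np.polyfit(t[:,1],t[:,2],1),'x(y)',np.polyfit(t[:,1],t[:,0],1),np.median(t[:,2]),t[:,1].max())
```

```text
t 13.5 tcp [ 0.4124 -0.2843  0.0777] F [-0.4  0.  -0.3] w 0.124 ff 122.2
[[0.03, 1.0, -0.001], [1.0, -0.03, 0.002], [0.002, -0.002, -1.0]] q [-6.970e-01  4.880e-01  1.897e+00  1.000e-03  7.590e-01 -6.680e-01]
shift [-0.001 -0.008  0.577] turn [0. 0. 0.]
[ 0.52  -0.222  0.03 ] 0.76
[0.525 0.37  0.058] 0.56
[ 0.613 -0.218  0.03 ] 0.55
[ 0.518 -0.343  0.031] 0.49
[ 0.624 -0.079  0.027] 0.46
[ 0.266 -0.265  0.016] 0.37
blade z(y) [0.00107716 0.08492238] x(y) [0.03073968 0.42202409] 0.08468590787788152 -0.1785876831323384
```

>>> {"name": "carry_out", "arguments": {"series": [[1, 0, -0.008, 0.25, 0, 0, 0], [1, 0, -0.008, 0.4, 0, 0, 0], [1, 0, -0.008, 0.5, 0, 0, 0], [1, 0, -0.008, 0.55, 0, 0, 0], [1, 0, -0.008, 0.58, 0, 0, 0], [1, 0, -0.008, 0.585, 0, 0, 0], [1, 0, -0.008, 0.585, 0, 0, 0], [-0.4, 0, -0.008, 0.58, 0, 0, 0], [-0.4, 0, -0.008, 0.58, 0, 0, 0], [-0.4, 0, -0.008, 0.58, 0, 0, 0], [-0.4, 0, -0.008, 0.58, 0, 0, 0], [-0.4, 0, -0.008, 0.58, 0, 0, 0]]}}

```text
time_s: 14.65
tcp_pos: [0.4113, -0.2859, 0.0086]
eef_rot: [[0.031, 1.0, 0.0], [1.0, -0.031, -0.0], [-0.0, 0.0, -1.0]]
force: [0.4, -0.5, -0.7]
grip_width: 0.701
finger_force: 0.0
```

>>> {"name": "carry_out", "arguments": {"series": [[-0.4, 0, 0, -0.2, 0, 0, 0], [-0.4, 0, 0, -0.6, 0, 0, 0], [-1, 0, 0, -1, 0, 0, 0], [-1, -0.2, 0.2, -1, 0, 0, 0], [-1, -0.4, 0.4, -1, 0, 0, 0], [-1, -0.4, 0.4, -1, 0, 0, 0], [-1, -0.4, 0.4, -1, 0, 0, 0]]}}

```text
time_s: 15.23
tcp_pos: [0.4581, -0.3359, 0.1284]
eef_rot: [[0.031, 1.0, 0.0], [1.0, -0.031, -0.0], [-0.0, 0.0, -1.0]]
force: [-1.1, 0.0, -1.6]
grip_width: 0.999
finger_force: 0.0
```

```bash
python3 b.py w3 spatula sample1
```

```text
t 15.23 tcp [ 0.4581 -0.3359  0.1284] F [-1.1  0.  -1.6] w 0.999 ff 0.0
[[0.031, 1.0, 0.0], [1.0, -0.031, -0.0], [-0.0, 0.0, -1.0]] q [-0.715  0.507  1.695  0.     0.939 -0.683]
spatula [([0.407, -0.322, 0.003], 0.88, [271.3, 181.8])]
  mask conf 0.72 n 4242 top z 20.6 rect c [ 410.9 -281.1] size [192.7  14.5] long dir deg 88.2
  mask conf 0.34 n 1601 top z 29.3 rect c [ 511.2 -216.3] size [23.9 32.9] long dir deg 178.2
sample1 [([0.504, -0.34, 0.006], 0.97, [370.2, 197.1]), ([0.272, -0.245, -0.001], 0.77, [115.8, 103.5]), ([0.604, -0.21, 0.003], 0.7, [493.5, 45.7]), ([0.517, -0.216, 0.006], 0.68, [389.4, 57.2]), ([0.713, -0.296, 0.001], 0.61, [592.9, 144.6])]
  mask conf 0.89 n 1563 top z 29.3 rect c [ 511.2 -216.4] size [23.8 32.9] long dir deg 178.4
  mask conf 0.67 n 1652 top z 25.7 rect c [ 712.6 -291.5] size [23.8 35.3] long dir deg 172.3
  mask conf 0.64 n 1881 top z 26.2 rect c [ 266.8 -246.2] size [34.8 23.5] long dir deg 29.7
  mask conf 0.56 n 1097 top z 28.8 rect c [ 505.  -337.3] size [24.1 32.8] long dir deg 152.6
```

View pics/w3.png

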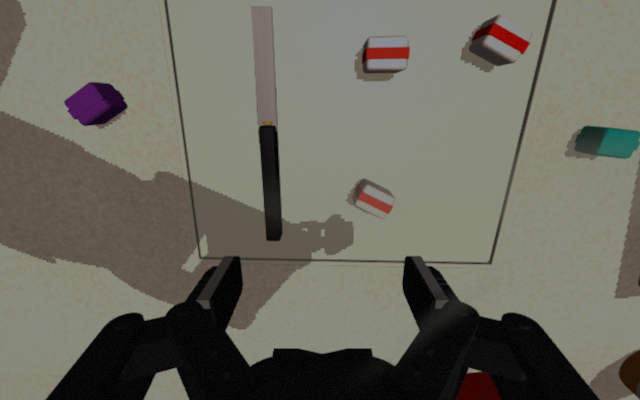

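>>> {"name": "carry_out", "arguments": {"series": [[-0.4, 0, 0.391, 0, 0, 0, 0.143], [-0.4, 0, 0.391, 0, 0, 0, 0.143], [-0.4, 0, 0.391, 0.2, 0, 0, 0.143], [-0.4, 0, 0.391, 0.4, 0, 0, 0.143], [-0.4, 0, 0.391, 0.6, 0, 0, 0.143], [-0.4, 0, 0.391, 0.8, 0, 0, 0.143], [-0.4, 0, 0.391, 0.95, 0, 0, 0.143], [-0.4, 0, 0.391, 1, 0, 0, 0.143], [-0.4, 0, 0.391, 1, 0, 0, 0.143], [-0.4, 0, 0.391, 1, 0, 0, 0.143]]}}

```text
time_s: 16.32
tcp_pos: [0.5048, -0.3368, 0.0091]
eef_rot: [[0.462, 0.887, 0.0], [0.887, -0.462, -0.0], [-0.0, 0.0, -1.0]]
force: [0.7, -0.3, 0.1]
grip_width: 0.702
finger_force: 0.0
```

>>> {"name": "carry_out", "arguments": {"series": [[1, 0, 0, 0.015, 0, 0, 0], [1, 0, 0, 0.015, 0, 0, 0], [1, 0, 0, 0.015, 0, 0, 0], [1, 0, 0, 0.015, 0, 0, 0], [1, 0, 0, 0.015, 0, 0, 0], [1, 0, 0, 0.015, 0, 0, 0], [1, 0, 0, 0.015, 0, 0, 0], [1, 0, 0, 0.015, 0, 0, 0]], "newtons": 40}}

```text
time_s: 16.98
tcp_pos: [0.5051, -0.3371, 0.0078]
eef_rot: [[0.462, 0.887, 0.001], [0.887, -0.462, -0.001], [-0.0, 0.002, -1.0]]
force: [-1.0, 0.4, 7.2]
grip_width: 0.366
finger_force: 40.4
```

>>> {"name": "carry_out", "arguments": {"series": [[1, 0, 0, -0.4, 0, 0, 0], [1, 0, 0, -0.8, 0, 0, 0], [1, 0, 0, -1, 0, 0, -0.143], [1, 0, 0, -1, 0, 0, -0.16], [1, 0, 0, -1, 0, 0, -0.16], [1, 0, 0, -1, 0, 0, -0.16], [1, 0, 0, -1, 0, 0, -0.16], [1, 0, 0, -1, 0, 0, -0.16]]}}

```text
time_s: 17.65
tcp_pos: [0.5046, -0.3367, 0.1268]
eef_rot: [[-0.019, 1.0, 0.0], [1.0, 0.019, -0.0], [-0.0, 0.0, -1.0]]
force: [-0.7, -0.5, -1.4]
grip_width: 0.369
finger_force: 40.2
```

>>> {"name": "carry_out", "arguments": {"series": [[1, 1, 0.09, 0, 0, 0, 0], [1, 1, 0.09, 0, 0, 0, 0], [1, 1, 0.09, 0, 0, 0, 0], [1, 1, 0.09, 0, 0, 0, 0]]}}

```text
time_s: 17.98
tcp_pos: [0.5124, -0.2113, 0.1264]
eef_rot: [[-0.021, 1.0, -0.002], [1.0, 0.021, 0.002], [0.002, -0.002, -1.0]]
force: [-1.0, -0.3, -0.8]
grip_width: 0.367
finger_force: 40.2
```

>>> {"name": "carry_out", "arguments": {"series": [[1, 1, 0.09, 0, 0, 0, 0], [1, 1, 0.09, 0, 0, 0, 0], [1, 1, 0.09, 0, 0, 0, 0], [1, 1, 0.09, 0, 0, 0, 0]]}}

```text
time_s: 18.32
tcp_pos: [0.5207, -0.0915, 0.1266]
eef_rot: [[-0.022, 1.0, -0.001], [1.0, 0.022, 0.001], [0.001, -0.001, -1.0]]
force: [0.1, 0.6, -0.0]
grip_width: 0.366
finger_force: 40.2
```

>>> {"name": "carry_out", "arguments": {"series": [[1, 1, 0.09, 0, 0, 0, 0], [1, 1, 0.09, 0, 0, 0, 0], [1, 1, 0.09, 0, 0, 0, 0], [1, 1, 0.09, 0, 0, 0, 0], [1, 1, 0.09, 0, 0, 0, 0]]}}

```text
time_s: 18.73
tcp_pos: [0.529, 0.0251, 0.1266]
eef_rot: [[-0.022, 1.0, 0.0], [1.0, 0.022, -0.0], [-0.0, 0.0, -1.0]]
force: [0.4, -0.0, -0.5]
grip_width: 0.364
finger_force: 40.2
```

Run:
```python
from h import *
st(); move([.53,.045,.0105])
```

```text
t 18.73 tcp [0.529  0.0251 0.1266] F [ 0.4 -0.  -0.5] w 0.364 ff 40.2
[[-0.022, 1.0, 0.0], [1.0, 0.022, -0.0], [-0.0, 0.0, -1.0]] q [-0.041  0.45   1.798 -0.     0.894 -0.063]
shift [0.166 0.012 0.968] turn [0. 0. 0.]
```

>>> {"name": "carry_out", "arguments": {"series": [[1, 0.166, 0.012, 0.2, 0, 0, 0], [1, 0.166, 0.012, 0.5, 0, 0, 0], [1, 0.166, 0.012, 0.75, 0, 0, 0], [1, 0.166, 0.012, 0.9, 0, 0, 0], [1, 0.166, 0.012, 0.965, 0, 0, 0], [1, 0.166, 0.012, 0.965, 0, 0, 0], [0.05, 0.166, 0.012, 0.965, 0, 0, 0], [0.05, 0.166, 0.012, 0.965, 0, 0, 0], [0.05, 0.166, 0.012, 0.965, 0, 0, 0], [0.05, 0.166, 0.012, 0.965, 0, 0, 0]]}}

```text
time_s: 19.57
tcp_pos: [0.5303, 0.0435, 0.0113]
eef_rot: [[-0.022, 1.0, 0.001], [1.0, 0.022, -0.0], [-0.0, 0.001, -1.0]]
force: [0.3, -0.5, -0.1]
grip_width: 0.476
finger_force: 0.0
```

>>> {"name": "carry_out", "arguments": {"series": [[0.05, 0, 0, -0.3, 0, 0, 0], [0.05, 0, 0, -0.6, 0, 0, 0], [0.05, 0, 0, -1, 0, 0, 0], [-0.4, 0, 0, -1, 0, 0, 0], [-0.4, -1, 0, -1, 0, 0, 0], [-0.4, -1, 0, -1, 0, 0, 0], [-0.4, -1, 0, -1, 0, 0, 0], [-0.4, -1, 0, -1, 0, 0, 0], [-0.4, -1, 0, -1, 0, 0, 0]]}}

```text
time_s: 20.32
tcp_pos: [0.5326, -0.0777, 0.131]
eef_rot: [[-0.019, 1.0, 0.001], [1.0, 0.019, -0.0], [-0.0, 0.001, -1.0]]
force: [0.0, 1.1, -0.2]
grip_width: 0.701
finger_force: 0.0
```

>>> {"name": "carry_out", "arguments": {"series": [[-0.4, -1, 0, 0, 0, 0, 0], [-0.4, -1, 0, 0, 0, 0, 0], [-0.4, -1, 0, 0, 0, 0, 0], [-0.4, -1, 0, 0, 0, 0, 0], [-0.4, -1, 0, 0, 0, 0, 0]]}}

```text
time_s: 20.73
tcp_pos: [0.5353, -0.1965, 0.1307]
eef_rot: [[-0.021, 1.0, 0.0], [1.0, 0.021, 0.0], [0.0, 0.0, -1.0]]
force: [-0.8, 0.2, 0.5]
grip_width: 0.7
finger_force: 0.0
```

```bash
python3 b.py w4 sample1
python3 - <<'E'
from h import *
im,d=snap('scene','s4'); print([(np.round(r['xyz'],3).tolist(),round(r['conf'],2)) for r in bot.look_for('scene','sample1')])
move([.512,-.2165,.007])
E
```

```text
t 20.73 tcp [ 0.5353 -0.1965  0.1307] F [-0.8  0.2  0.5] w 0.7 ff 0.0
[[-0.021, 1.0, 0.0], [1.0, 0.021, 0.0], [0.0, 0.0, -1.0]] q [-0.434  0.508  1.687  0.     0.947 -0.454]
sample1 [([0.715, -0.3, 0.001], 0.92, [479.6, 283.7]), ([0.27, -0.248, 0.001], 0.92, [70.4, 233.9]), ([0.616, -0.068, -0.002], 0.82, [418.9, 53.5]), ([0.602, -0.208, 0.007], 0.74, [388.8, 207.3]), ([0.518, -0.217, 0.004], 0.68, [304.3, 212.6])]
  mask conf 0.87 n 1100 top z 26.0 rect c [ 714.3 -290.5] size [23.6 33.7] long dir deg 172.2
  mask conf 0.78 n 946 top z 29.4 rect c [ 512.5 -215.5] size [23.7 31.1] long dir deg 179.6
  mask conf 0.65 n 1300 top z 26.1 rect c [ 267.9 -245.5] size [34.3 24. ] long dir deg 28.7
  mask conf 0.64 n 1022 top z 29.4 rect c [ 603.1 -208. ] size [23.  32.8] long dir deg 153.4
[([0.717, -0.297, 0.027], 0.82), ([0.626, -0.078, 0.026], 0.76), ([0.612, -0.216, 0.031], 0.74), ([0.519, -0.222, 0.029], 0.65), ([0.275, -0.252, 0.021], 0.57), ([0.533, 0.043, 0.032], 0.54)]
shift [-0.177 -0.2    1.033] turn [0. 0. 0.]
```

>>> {"name": "carry_out", "arguments": {"series": [[-0.4, -0.167, -0.195, 0, 0, 0, 0.01], [-0.4, -0.167, -0.195, 0.3, 0, 0, 0.01], [-0.4, -0.167, -0.195, 0.6, 0, 0, 0.01], [-0.4, -0.167, -0.195, 0.85, 0, 0, 0.01], [-0.4, -0.167, -0.195, 1, 0, 0, 0.01], [-0.4, -0.167, -0.195, 1, 0, 0, 0.01], [-0.4, -0.167, -0.195, 1, 0, 0, 0.01]]}}

```text
time_s: 21.57
tcp_pos: [0.5123, -0.2159, 0.0107]
eef_rot: [[0.008, 1.0, -0.001], [1.0, -0.008, 0.001], [0.001, -0.001, -1.0]]
force: [0.1, 0.0, 1.1]
grip_width: 0.699
finger_force: 0.0
```

>>> {"name": "carry_out", "arguments": {"series": [[1, 0, 0, 0.03, 0, 0, 0], [1, 0, 0, 0.03, 0, 0, 0], [1, 0, 0, 0.03, 0, 0, 0], [1, 0, 0, 0.03, 0, 0, 0], [1, 0, 0, 0.03, 0, 0, 0], [1, 0, 0, 0.03, 0, 0, 0], [1, 0, 0, 0.03, 0, 0, 0], [1, 0, 0, -0.4, 0, 0, 0], [1, 0, 0, -0.8, 0, 0, 0], [1, 0, 0, -1, 0, 0, -0.01], [1, 0, 0, -1, 0, 0, -0.01], [1, 0, 0, -1, 0, 0, -0.01]], "newtons": 40}}

```text
time_s: 22.57
tcp_pos: [0.5134, -0.2172, 0.1335]
eef_rot: [[-0.022, 1.0, 0.005], [1.0, 0.023, -0.002], [-0.003, 0.005, -1.0]]
force: [-0.8, 0.3, -0.8]
grip_width: 0.365
finger_force: 40.2
```

>>> {"name": "carry_out", "arguments": {"series": [[1, 1, -0.15, 0, 0, 0, 0], [1, 1, -0.15, 0, 0, 0, 0], [1, 1, -0.15, 0, 0, 0, 0], [1, 1, -0.15, 0, 0, 0, 0]]}}

```text
time_s: 22.9
tcp_pos: [0.4891, -0.0921, 0.1295]
eef_rot: [[-0.025, 1.0, -0.004], [1.0, 0.025, 0.002], [0.002, -0.004, -1.0]]
force: [0.6, -0.6, -0.3]
grip_width: 0.366
finger_force: 40.2
```

>>> {"name": "carry_out", "arguments": {"series": [[1, 1, -0.15, 0, 0, 0, 0], [1, 1, -0.15, 0, 0, 0, 0], [1, 1, -0.15, 0, 0, 0, 0], [1, 1, -0.15, 0, 0, 0, 0], [1, 1, -0.15, 0, 0, 0, 0]]}}

```text
time_s: 23.32
tcp_pos: [0.4701, 0.0238, 0.13]
eef_rot: [[-0.025, 1.0, -0.002], [1.0, 0.025, 0.0], [0.0, -0.002, -1.0]]
force: [1.1, -1.5, -0.3]
grip_width: 0.365
finger_force: 40.2
```

Run:
```python
from h import *
st(); move([.465,.045,.0105])
```

```text
t 23.32 tcp [0.4701 0.0238 0.13  ] F [ 1.1 -1.5 -0.3] w 0.365 ff 40.2
[[-0.025, 1.0, -0.002], [1.0, 0.025, 0.0], [0.0, -0.002, -1.0]] q [-0.048  0.353  1.944 -0.     0.847 -0.074]
shift [ 0.178 -0.037  0.996] turn [0. 0. 0.]
```

>>> {"name": "carry_out", "arguments": {"series": [[1, 0.178, -0.037, 0.2, 0, 0, 0], [1, 0.178, -0.037, 0.5, 0, 0, 0], [1, 0.178, -0.037, 0.75, 0, 0, 0], [1, 0.178, -0.037, 0.9, 0, 0, 0], [1, 0.178, -0.037, 0.99, 0, 0, 0], [1, 0.178, -0.037, 0.99, 0, 0, 0], [0.05, 0.178, -0.037, 0.99, 0, 0, 0], [0.05, 0.178, -0.037, 0.99, 0, 0, 0], [0.05, 0.178, -0.037, 0.99, 0, 0, 0], [0.05, 0.178, -0.037, 0.99, 0, 0, 0]]}}

```text
time_s: 24.15
tcp_pos: [0.4665, 0.0435, 0.0125]
eef_rot: [[-0.022, 1.0, 0.001], [1.0, 0.022, -0.0], [-0.0, 0.001, -1.0]]
force: [-0.0, -0.1, 0.6]
grip_width: 0.475
finger_force: 0.0
```

>>> {"name": "carry_out", "arguments": {"series": [[0.05, 0, 0, -0.3, 0, 0, 0], [0.05, 0, 0, -0.6, 0, 0, 0], [0.05, 0, 0, -1, 0, 0, 0], [-0.4, 0, 0, -1, 0, 0, 0], [-0.4, -1, 0.5, -1, 0, 0, 0], [-0.4, -1, 0.5, -1, 0, 0, 0], [-0.4, -1, 0.5, -1, 0, 0, 0], [-0.4, -1, 0.5, -1, 0, 0, 0], [-0.4, -1, 0.5, -1, 0, 0, 0]]}}

```text
time_s: 24.9
tcp_pos: [0.5297, -0.0772, 0.1321]
eef_rot: [[-0.019, 1.0, 0.001], [1.0, 0.019, -0.0], [-0.0, 0.001, -1.0]]
force: [-0.2, 0.9, 0.0]
grip_width: 0.701
finger_force: 0.0
```

>>> {"name": "carry_out", "arguments": {"series": [[-0.4, -1, 0.5, 0, 0, 0, 0], [-0.4, -1, 0.5, 0, 0, 0, 0], [-0.4, -1, 0.5, 0, 0, 0, 0], [-0.4, -1, 0.5, 0, 0, 0, 0], [-0.4, -1, 0.5, 0, 0, 0, 0]]}}

```text
time_s: 25.32
tcp_pos: [0.5918, -0.1946, 0.1317]
eef_rot: [[-0.021, 1.0, 0.0], [1.0, 0.021, -0.0], [-0.0, 0.0, -1.0]]
force: [-1.0, -0.7, -0.4]
grip_width: 0.697
finger_force: 0.0
```

```bash
python3 b.py w5 sample1
python3 - <<'E'
from h import *
im,d=snap('scene','s5'); print([(np.round(r['xyz'],3).tolist(),round(r['conf'],2)) for r in bot.look_for('scene','sample1')])
move([.6028,-.2095,.007])
E
```

```text
t 25.32 tcp [ 0.5918 -0.1946  0.1317] F [-1.  -0.7 -0.4] w 0.697 ff 0.0
[[-0.021, 1.0, 0.0], [1.0, 0.021, -0.0], [-0.0, 0.0, -1.0]] q [-0.392  0.591  1.539 -0.     1.012 -0.413]
sample1 [([0.713, -0.297, 0.001], 0.9, [428.7, 282.7]), ([0.608, -0.168, 0.002], 0.83, [341.2, 167.8]), ([0.271, -0.245, 0.002], 0.72, [18.6, 232.3]), ([0.616, -0.071, -0.004], 0.57, [354.8, 59.0])]
  mask conf 0.84 n 717 top z 24.8 rect c [ 279.8 -244.6] size [30.3 14.9] long dir deg 76.6
  mask conf 0.75 n 1462 top z 26.7 rect c [617.7 -73.2] size [32.8 23.9] long dir deg 59.8
  mask conf 0.67 n 925 top z 25.9 rect c [ 675.5 -244.7] size [ 27.9 154.1] long dir deg 133.2
  mask conf 0.62 n 1072 top z 29.4 rect c [ 609.3 -164.2] size [24.  32.6] long dir deg 153.0
[([0.616, -0.172, 0.03], 0.76), ([0.276, -0.252, 0.02], 0.76), ([0.622, -0.08, 0.03], 0.66), ([0.533, 0.043, 0.028], 0.63), ([0.477, 0.041, 0.031], 0.48)]
shift [-0.15   0.096  1.043] turn [0. 0. 0.]
```

Sample C has been knocked about 45 mm, to (0.609, -0.164). I'll grasp it there.

>>> {"name": "carry_out", "arguments": {"series": [[-0.4, 0.249, 0.149, 0, 0, 0, 0.157], [-0.4, 0.249, 0.149, 0, 0, 0, 0.157], [-0.4, 0.249, 0.149, 0.2, 0, 0, 0.157], [-0.4, 0.249, 0.149, 0.4, 0, 0, 0.157], [-0.4, 0.249, 0.149, 0.6, 0, 0, 0.157], [-0.4, 0.249, 0.149, 0.85, 0, 0, 0.157], [-0.4, 0.249, 0.149, 1, 0, 0, 0.157], [-0.4, 0.249, 0.149, 1, 0, 0, 0.157], [-0.4, 0.249, 0.149, 1, 0, 0, 0.157]]}}

```text
time_s: 26.32
tcp_pos: [0.6082, -0.1623, 0.012]
eef_rot: [[0.453, 0.892, -0.001], [0.892, -0.453, 0.001], [-0.0, -0.001, -1.0]]
force: [-0.0, -0.3, 0.3]
grip_width: 0.7
finger_force: 0.0
```

>>> {"name": "carry_out", "arguments": {"series": [[1, 0, 0, 0.035, 0, 0, 0], [1, 0, 0, 0.035, 0, 0, 0], [1, 0, 0, 0.035, 0, 0, 0], [1, 0, 0, 0.035, 0, 0, 0], [1, 0, 0, 0.035, 0, 0, 0], [1, 0, 0, 0.035, 0, 0, 0], [1, 0, 0, 0.035, 0, 0, 0], [1, 0, 0, 0.035, 0, 0, 0]], "newtons": 40}}

```text
time_s: 26.98
tcp_pos: [0.6095, -0.1635, 0.0092]
eef_rot: [[0.454, 0.891, 0.002], [0.891, -0.454, -0.001], [0.0, 0.002, -1.0]]
force: [-1.3, 0.9, 7.5]
grip_width: 0.365
finger_force: 40.7
```

>>> {"name": "carry_out", "arguments": {"series": [[1, 0, 0, -0.4, 0, 0, 0], [1, 0, 0, -0.8, 0, 0, 0], [1, 0, 0, -1, 0, 0, -0.157], [1, 0, 0, -1, 0, 0, -0.157], [1, 0, 0, -1, 0, 0, -0.157], [1, 0, 0, -1, 0, 0, -0.157], [1, 0, 0, -1, 0, 0, -0.157], [1, 0, 0, -1, 0, 0, -0.157]]}}

```text
time_s: 27.65
tcp_pos: [0.6085, -0.1632, 0.128]
eef_rot: [[-0.019, 1.0, 0.0], [1.0, 0.019, -0.0], [-0.0, 0.0, -1.0]]
force: [-0.2, -0.6, -1.3]
grip_width: 0.366
finger_force: 41.2
```

Run:
```python
from h import *
st(); move([.4975,.087,.0105])
```

```text
t 27.65 tcp [ 0.6085 -0.1632  0.128 ] F [-0.2 -0.6 -1.3] w 0.366 ff 41.2
[[-0.019, 1.0, 0.0], [1.0, 0.019, -0.0], [-0.0, 0.0, -1.0]] q [-0.336  0.607  1.52   0.     1.014 -0.355]
shift [ 2.102 -0.886  0.979] turn [0. 0. 0.]
```

>>> {"name": "carry_out", "arguments": {"series": [[1, 1, -0.45, 0, 0, 0, 0], [1, 1, -0.45, 0, 0, 0, 0], [1, 1, -0.45, 0, 0, 0, 0], [1, 1, -0.45, 0, 0, 0, 0], [1, 1, -0.45, 0, 0, 0, 0]]}}

```text
time_s: 28.07
tcp_pos: [0.5511, -0.0426, 0.128]
eef_rot: [[-0.021, 1.0, -0.001], [1.0, 0.021, 0.0], [0.0, -0.001, -1.0]]
force: [0.3, -0.2, -0.1]
grip_width: 0.362
finger_force: 41.2
```

>>> {"name": "carry_out", "arguments": {"series": [[1, 1, -0.41, 0, 0, 0, 0], [1, 1, -0.41, 0, 0, 0, 0], [1, 1, -0.41, 0, 0, 0, 0], [1, 1, -0.41, 0, 0, 0, 0], [1, 1, -0.41, 0, 0, 0, 0], [1, 1, -0.41, 0, 0, 0, 0]]}}

```text
time_s: 28.57
tcp_pos: [0.5011, 0.0736, 0.128]
eef_rot: [[-0.021, 1.0, 0.001], [1.0, 0.021, -0.0], [-0.0, 0.001, -1.0]]
force: [0.2, -0.9, -0.4]
grip_width: 0.368
finger_force: 41.2
```

Run:
```python
from h import *
st(); move([.4975,.087,.0125])
im,d=snap('top'); P=cloud('top',d)
for a,b in ((.465,.045),(.53,.045),(.4975,.087)):
    pass
print([(np.round(r['xyz'],3).tolist(),round(r['conf'],2)) for r in bot.look_for('top','sample1')])
```

```text
t 28.57 tcp [0.5011 0.0736 0.128 ] F [ 0.2 -0.9 -0.4] w 0.368 ff 41.2
[[-0.021, 1.0, 0.001], [1.0, 0.021, -0.0], [-0.0, 0.001, -1.0]] q [ 0.054  0.411  1.857 -0.     0.872  0.033]
shift [ 0.113 -0.029  0.963] turn [0. 0. 0.]
[([0.707, -0.29, 0.031], 0.5), ([0.265, -0.246, 0.03], 0.39)]
```

>>> {"name": "carry_out", "arguments": {"series": [[1, 0.113, -0.029, 0.2, 0, 0, 0], [1, 0.113, -0.029, 0.5, 0, 0, 0], [1, 0.113, -0.029, 0.75, 0, 0, 0], [1, 0.113, -0.029, 0.9, 0, 0, 0], [1, 0.113, -0.029, 0.963, 0, 0, 0], [1, 0.113, -0.029, 0.963, 0, 0, 0], [0.05, 0.113, -0.029, 0.963, 0, 0, 0], [0.05, 0.113, -0.029, 0.963, 0, 0, 0], [0.05, 0.113, -0.029, 0.963, 0, 0, 0], [0.05, 0.113, -0.029, 0.963, 0, 0, 0]]}}

```text
time_s: 29.5
tcp_pos: [0.4968, 0.0876, 0.0128]
eef_rot: [[-0.022, 1.0, 0.001], [1.0, 0.022, 0.0], [0.0, 0.001, -1.0]]
force: [0.2, -0.8, 0.2]
grip_width: 0.477
finger_force: 0.0
```

>>> {"name": "carry_out", "arguments": {"series": [[0.05, 0, 0, -0.3, 0, 0, 0], [0.05, 0, 0, -0.6, 0, 0, 0], [0.05, -0.2, 0, -1, 0, 0, 0], [0.05, -0.3, 0, -1, 0, 0, 0], [0.05, -0.3, 0, -1, 0, 0, 0], [0.05, -0.3, 0, -1, 0, 0, 0]]}}

```text
time_s: 30.0
tcp_pos: [0.4974, 0.0514, 0.1329]
eef_rot: [[-0.021, 1.0, 0.002], [1.0, 0.021, 0.0], [0.0, 0.002, -1.0]]
force: [-0.8, -0.8, -0.3]
grip_width: 0.47
finger_force: 0.0
```

>>> {"name": "carry_out", "arguments": {"series": [[-0.2, 0, 0, -0.4, 0, 0, 0], [-0.2, 0, 0, -0.8, 0, 0, 0], [-0.2, 0, 0, -1, 0, 0, 0], [-0.2, 0, 0, -1, 0, 0, 0], [-0.2, 0.5, 0, -1, 0, 0, 0], [-0.2, 1, 0, -1, 0, 0, 0], [-0.2, 1, 0, -1, 0, 0, 0], [-0.2, 1, 0, -1, 0, 0, 0], [-0.2, 1, 0, -1, 0, 0, 0]]}}

```text
time_s: 30.75
tcp_pos: [0.4935, 0.1738, 0.2507]
eef_rot: [[-0.026, 1.0, -0.002], [1.0, 0.026, -0.001], [-0.0, -0.002, -1.0]]
force: [-0.3, -0.3, -0.5]
grip_width: 0.598
finger_force: 0.0
```

```bash
python3 b.py w6 cup cup_rim ball1 coaster
python3 - <<'E'
from h import *
im,d=snap('scene'); cv2.imwrite('pics/s6.png',cv2.resize(im[110:260,240:460,::-1],(792,540),interpolation=cv2.INTER_CUBIC))
E
```

```text
t 30.75 tcp [0.4935 0.1738 0.2507] F [-0.3 -0.3 -0.5] w 0.598 ff 0.0
[[-0.026, 1.0, -0.002], [1.0, 0.026, -0.001], [-0.0, -0.002, -1.0]] q [0.249 0.283 1.696 0.    1.165 0.224]
cup [([0.539, 0.352, 0.006], 0.77, [364.1, 17.9])]
  mask conf 0.61 n 3362 top z 63.0 rect c [500.6 334.7] size [159.9  39.8] long dir deg 1.4
  mask conf 0.52 n 2271 top z 5.1 rect c [531.1 322.2] size [51.5 99. ] long dir deg 167.2
cup_rim [([0.542, 0.35, 0.057], 0.87, [373.5, 4.9]), ([0.541, 0.353, 0.009], 0.63, [365.8, 15.9])]
  mask conf 0.9 n 3160 top z 63.0 rect c [501.6 334.7] size [158.   39.8] long dir deg 1.4
ball1 [([0.53, 0.359, 0.018], 0.75, [357.2, 6.3]), ([0.549, 0.372, 0.012], 0.5, [373.7, -4.7]), ([0.554, 0.35, 0.014], 0.48, [376.7, 16.9]), ([0.535, 0.342, 0.015], 0.45, [360.4, 24.8]), ([0.549, 0.344, 0.017], 0.41, [372.8, 23.0])]
  mask conf 0.71 n 124 top z 22.7 rect c [549.5 339.4] size [12.9 11.8] long dir deg 7.0
  mask conf 0.63 n 167 top z 22.7 rect c [531.8 358.8] size [13.8 13.7] long dir deg 8.0
  mask conf 0.51 n 158 top z 22.7 rect c [557.3 352.8] size [13.6 12.8] long dir deg 7.8
  mask conf 0.49 n 136 top z 22.9 rect c [533.  342.4] size [13.  12.8] long dir deg 83.8
coaster [([0.536, 0.345, -0.002], 0.81, [359.1, 25.6]), ([0.621, 0.079, 0.006], 0.28, [405.2, 228.6])]
  mask conf 0.95 n 2405 top z 5.1 rect c [529.7 325.6] size [59.1 97. ] long dir deg 158.3
  mask conf 0.36 n 476 top z 31.5 rect c [529.9  41.4] size [32.2 23.6] long dir deg 0.4
```

View pics/w6.png

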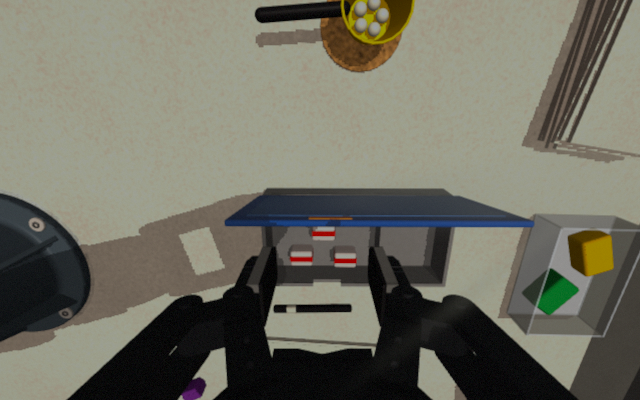

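View pics/s6.png

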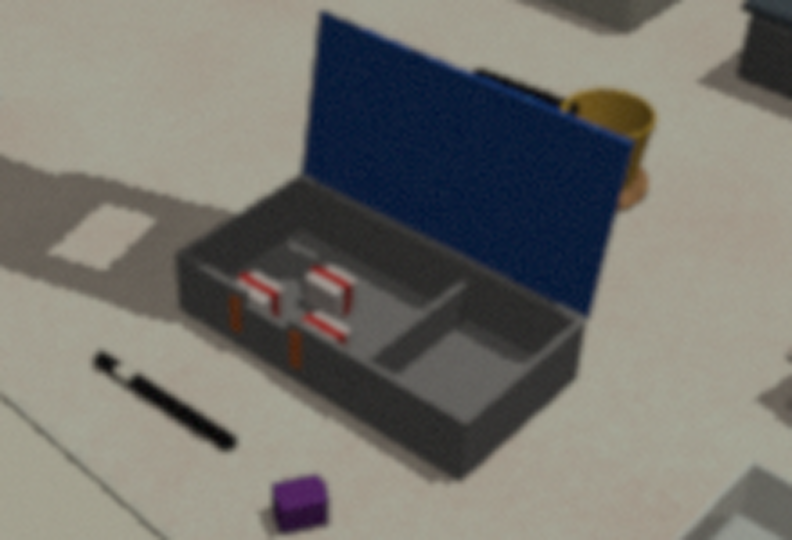

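All three samples are in the large bay, seen in the crop at (260,290), (330,288) and (325,328). Five white balls are in the cup at (370,17) of the wrist view. Next I'll measure the handle from closer.

>>> {"name": "carry_out", "arguments": {"series": [[-0.2, 0.8, -0.3, 0, 0, 0, 0], [-0.2, 0.8, -0.3, 0, 0, 0, 0], [-0.2, 0.8, -0.3, 0, 0, 0, 0], [-0.2, 0.8, -0.3, 0, 0, 0, 0], [-0.2, 0.8, -0.3, 0, 0, 0, 0]]}}

```text
time_s: 31.67
tcp_pos: [0.456, 0.2675, 0.2523]
eef_rot: [[-0.024, 1.0, 0.0], [1.0, 0.024, -0.0], [-0.0, 0.0, -1.0]]
force: [1.0, -0.3, 0.2]
grip_width: 0.594
finger_force: 0.0
```

Run:
```python
from h import *
st()
im,d=snap('wrist','w7'); P=cloud('wrist',d)
print([(np.round(r['xyz'],4).tolist(),round(r['conf'],2)) for l in ('cup','cup_rim','coaster') for r in bot.place_of('wrist',l)[:1]])
m=(d>0)&(im.max(-1)<70)&(P[...,2]>.045)&(P[...,2]<.075)&(P[...,1]>.28)&(P[...,0]<.51)&(P[...,0]>.39); t=P[m]; print('handle n',len(t),'x',np.percentile(t[:,0],[1,99]),'y(x)',np.polyfit(t[:,0],t[:,1],1),'z',np.percentile(t[:,2],[50,95]),'w',np.ptp(t[:,1]))
hsv=cv2.cvtColor(im,cv2.COLOR_RGB2HSV); m=(d>0)&(hsv[...,0]>20)&(hsv[...,0]<35)&(hsv[...,1]>100)&(P[...,2]>.0575)&(P[...,2]<.07); t=P[m]
(c,r)=cv2.minEnclosingCircle((t[:,:2]*1000).astype(np.float32)); print('rim',len(t),np.round(c,1),round(r,1),np.median(t[:,2]))
co=bot.place_of('top','coaster') if 0 else None
```

```text
t 31.67 tcp [0.456  0.2675 0.2523] F [ 1.  -0.3  0.2] w 0.594 ff 0.0
[[-0.024, 1.0, 0.0], [1.0, 0.024, -0.0], [-0.0, 0.0, -1.0]] q [ 0.442  0.29   1.682 -0.     1.17   0.418]
[([0.5412, 0.3552, 0.0073], 0.72), ([0.5422, 0.3521, 0.0625], 0.59), ([0.5336, 0.3467, -0.0026], 0.82)]
handle n 928 x [0.42155051 0.50669461] y(x) [0.09557954 0.30071227] z [0.05960145 0.06145942] w 0.020178725942110454
rim 820 [508.7 351. ] 71.4 0.06301759149689988
```

>>> {"name": "carry_out", "arguments": {"series": [[-0.2, 0, 0, 0, 0, 0, -0.47], [-0.2, 0, 0, 0, 0, 0, -0.47], [-0.2, 0, 0, 0, 0, 0, -0.47], [-0.2, 0, 0, 0, 0, 0, -0.47], [-0.2, 0, 0, 0, 0, 0, -0.47], [-0.2, 0, 0, 0, 0, 0, -0.47], [-0.2, 0, 0, 0, 0, 0, -0.47], [-0.2, 0, 0, 0, 0, 0, -0.47], [-0.2, 0, 0, 0, 0, 0, -0.47], [-0.2, 0, 0, 0, 0, 0, -0.47], [-0.2, 0, 0, 0, 0, 0, -0.47], [-0.2, 0, 0, 0, 0, 0, -0.47]]}}

```text
time_s: 32.87
tcp_pos: [0.4567, 0.2661, 0.2523]
eef_rot: [[-0.998, 0.067, 0.0], [0.067, 0.998, -0.0], [-0.0, -0.0, -1.0]]
force: [-0.1, -0.8, -0.6]
grip_width: 0.6
finger_force: 0.0
```

```bash
cat > pour.py <<'E'
from h import *
k=np.array([0,0,1.])
def pose(H,yaw,th,grip=.016):
    """tool pose gripping handle: H = grip point on handle axis, yaw of cup own x, th tool roll about handle (deg)"""
    a=np.radians(yaw); h=np.array([np.cos(a),np.sin(a),0]); n=np.cross(k,h); t=np.radians(th)
    z=-np.cos(t)*k+np.sin(t)*n; y=np.cos(t)*n+np.sin(t)*k; x=-h
    return np.array(H)+grip*z, np.c_[x,y,z]
G=np.array([.4645,.3451,.054])
E
python3 - <<'E'
from pour import *
st(); p,Rt=pose(G,5.46,-30); print(p); move(p-.08*Rt[:,2],Rt)
E
```

```text
t 32.87 tcp [0.4567 0.2661 0.2523] F [-0.1 -0.8 -0.6] w 0.6 ff 0.0
[[-0.998, 0.067, 0.0], [0.067, 0.998, -0.0], [-0.0, -0.0, -1.0]] q [ 0.44   0.29   1.682 -0.     1.17  -1.064]
[0.46526121 0.3371363  0.04014359]
shift [0.022 0.924 1.191] turn [ 0.166 -0.013 -0.05 ]
```

>>> {"name": "carry_out", "arguments": {"series": [[-0.2, 0.022, 0.4, 0.1, 0.166, -0.013, -0.05], [-0.2, 0.022, 0.924, 0.3, 0.166, -0.013, -0.05], [-0.2, 0.022, 0.924, 0.6, 0.166, -0.013, -0.05], [-0.2, 0.022, 0.924, 0.9, 0.166, -0.013, -0.05], [-0.2, 0.022, 0.924, 0.95, 0.166, -0.013, -0.05], [-0.2, 0.022, 0.924, 0.95, 0.166, -0.013, -0.05], [-0.2, 0.022, 0.924, 0.95, 0.166, -0.013, -0.05], [-0.2, 0.022, 0.924, 0.95, 0.166, -0.013, -0.05]]}}

```text
time_s: 33.53
tcp_pos: [0.4628, 0.3774, 0.1404]
eef_rot: [[-0.996, -0.074, 0.044], [-0.086, 0.865, -0.494], [-0.001, -0.496, -0.868]]
force: [0.7, 0.8, 0.9]
grip_width: 0.597
finger_force: 0.0
```

Run:
```python
from pour import *
st(); p,Rt=pose(G,5.46,-30); move(p,Rt)
im,d=snap('wrist','w8'); P=cloud('wrist',d)
m=(d>0)&(im.max(-1)<70)&(P[...,2]>.045)&(P[...,2]<.075)&(P[...,1]>.3)&(P[...,0]<.51)&(P[...,0]>.39); t=P[m]; print('handle n',len(t),'x',np.percentile(t[:,0],[1,99]),'y(x)',np.polyfit(t[:,0],t[:,1],1),'z',np.percentile(t[:,2],[50,95]))
```

```text
t 33.53 tcp [0.4628 0.3774 0.1404] F [0.7 0.8 0.9] w 0.597 ff 0.0
[[-0.996, -0.074, 0.044], [-0.086, 0.865, -0.494], [-0.001, -0.496, -0.868]] q [ 0.776  0.717  1.381 -0.399  1.405 -0.741]
shift [0.01  0.123 0.892] turn [ 0.001 -0.001 -0.003]
handle n 1243 x [0.4197256  0.50685263] y(x) [0.09737115 0.3028448 ] z [0.05976316 0.06152484]
```

View pics/w8.png

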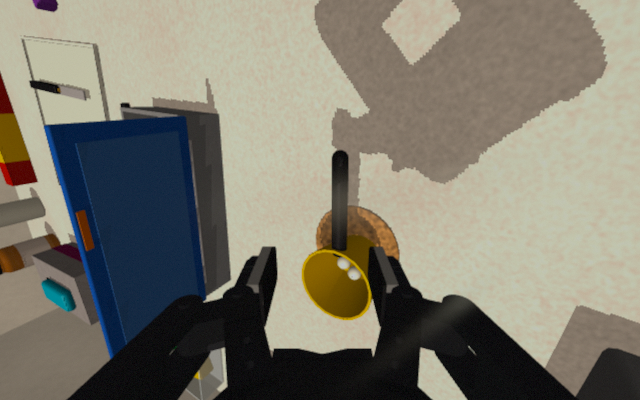

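>>> {"name": "carry_out", "arguments": {"series": [[-0.2, 0.01, 0.128, 0.2, 0, 0, 0], [-0.2, 0.01, 0.128, 0.5, 0, 0, 0], [-0.2, 0.01, 0.128, 0.75, 0, 0, 0], [-0.2, 0.01, 0.128, 0.89, 0, 0, 0], [-0.2, 0.01, 0.128, 0.89, 0, 0, 0], [-0.2, 0.01, 0.128, 0.89, 0, 0, 0]]}}

```text
time_s: 34.08
tcp_pos: [0.4649, 0.3376, 0.04]
eef_rot: [[-0.996, -0.075, 0.044], [-0.086, 0.864, -0.495], [-0.001, -0.497, -0.868]]
force: [0.3, -0.1, 0.2]
grip_width: 0.599
finger_force: 0.0
```

>>> {"name": "carry_out", "arguments": {"series": [[1, 0, 0, 0, 0, 0, 0], [1, 0, 0, 0, 0, 0, 0], [1, 0, 0, 0, 0, 0, 0], [1, 0, 0, 0, 0, 0, 0], [1, 0, 0, 0, 0, 0, 0], [1, 0, 0, 0, 0, 0, 0], [1, 0, 0, 0, 0, 0, 0], [1, 0, 0, 0, 0, 0, 0]], "newtons": 90}}

```text
time_s: 34.75
tcp_pos: [0.4639, 0.3382, 0.0391]
eef_rot: [[-0.996, -0.077, 0.044], [-0.089, 0.863, -0.497], [0.0, -0.499, -0.867]]
force: [-2.5, -1.3, 7.6]
grip_width: 0.132
finger_force: 87.9
```

Run:
```python
from pour import *
s=st(); 
im,d=snap('scene'); print([(np.round(r['xyz'],4).tolist(),round(r['conf'],2)) for l in ('cup','cup_rim') for r in bot.place_of('scene',l)[:1]])
z=np.array(s['eef_rot'])[:,2]; H=s['tcp_pos']-.016*z; print('H',H)
for dz in (.1,.215): move(s['tcp_pos']+np.array([0,0,dz]))
```

```text
t 34.75 tcp [0.4639 0.3382 0.0391] F [-2.5 -1.3  7.6] w 0.132 ff 87.9
[[-0.996, -0.077, 0.044], [-0.089, 0.863, -0.497], [0.0, -0.499, -0.867]] q [ 0.733  0.814  1.496 -0.442  1.201 -0.687]
[([0.5468, 0.3517, 0.0039], 0.82), ([0.5385, 0.3508, 0.0677], 0.57)]
H [0.46324167 0.34614638 0.05295058]
shift [ 0.    -0.416 -0.722] turn [0. 0. 0.]
shift [ 0.    -0.894 -1.553] turn [0. 0. 0.]
```

>>> {"name": "carry_out", "arguments": {"series": [[1, 0, -0.05, -0.09, 0, 0, 0], [1, 0, -0.15, -0.26, 0, 0, 0], [1, 0, -0.28, -0.486, 0, 0, 0], [1, 0, -0.4, -0.694, 0, 0, 0], [1, 0, -0.5, -0.867, 0, 0, 0], [1, 0, -0.5, -0.867, 0, 0, 0], [1, 0, -0.5, -0.867, 0, 0, 0]]}}

```text
time_s: 35.48
tcp_pos: [0.4642, 0.3383, 0.1596]
eef_rot: [[-0.996, -0.077, 0.045], [-0.089, 0.864, -0.495], [-0.001, -0.497, -0.868]]
force: [0.4, -0.1, -2.0]
grip_width: 0.134
finger_force: 88.1
```

>>> {"name": "carry_out", "arguments": {"series": [[1, 0, -0.1, -0.173, 0, 0, 0], [1, 0, -0.25, -0.433, 0, 0, 0], [1, 0, -0.4, -0.694, 0, 0, 0], [1, 0, -0.4, -0.694, 0, 0, 0], [1, 0, -0.4, -0.694, 0, 0, 0]]}}

```text
time_s: 35.9
tcp_pos: [0.4641, 0.338, 0.2548]
eef_rot: [[-0.996, -0.077, 0.044], [-0.089, 0.864, -0.496], [-0.0, -0.498, -0.867]]
force: [-0.7, -0.7, -3.0]
grip_width: 0.133
finger_force: 88.2
```

Run:
```python
from pour import *
s=st(); R0=np.array(s['eef_rot']); print('th',np.degrees(np.arctan2(R0[2,1],R0[2,2]*-1)))
snap('scene','s8'); print([(np.round(r['xyz'],4).tolist(),round(r['conf'],2)) for l in ('cup','cup_rim') for r in bot.place_of('scene',l)[:1]])
# pour stages: H targets at yaw 1.2
for H,th in (([.543,.20,.255],-30),([.543,.085,.255],-30),([.543,.08,.20],15),([.543,.08,.105],50),([.543,.08,.105],78)):
    p,Rt=pose(H,1.2,th); print(H,th,p.round(4)); move(p,Rt)
```

```text
t 35.9 tcp [0.4641 0.338  0.2548] F [-0.7 -0.7 -3. ] w 0.133 ff 88.2
[[-0.996, -0.077, 0.044], [-0.089, 0.864, -0.496], [-0.0, -0.498, -0.867]] q [ 0.732  0.548  1.377 -0.41   1.55  -0.849]
th -29.864266593575895
[([0.5407, 0.3476, 0.2159], 0.56), ([0.5424, 0.3505, 0.2814], 0.55)]
[0.543, 0.2, 0.255] -30 [0.5432 0.192  0.2411]
shift [-0.555 -1.05   0.711] turn [-0.     0.01   0.019]
[0.543, 0.085, 0.255] -30 [0.5432 0.077  0.2411]
shift [-0.47  -1.876  1.19 ] turn [-0.     0.01   0.019]
[0.543, 0.08, 0.2] 15 [0.5429 0.0841 0.1845]
shift [-0.475 -1.588  1.568] turn [-0.25   0.002  0.022]
[0.543, 0.08, 0.105] 50 [0.5427 0.0923 0.0947]
shift [-0.483 -1.155  2.182] turn [-0.445 -0.005  0.023]
[0.543, 0.08, 0.105] 78 [0.5427 0.0956 0.1017]
shift [-0.485 -1.16   2.118] turn [-0.6   -0.012  0.022]
```

View pics/s8.png

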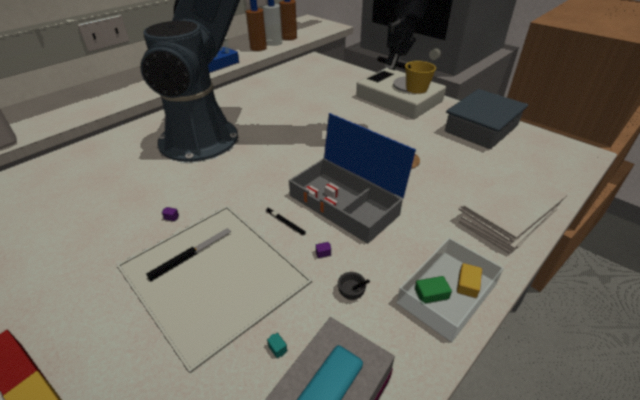

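The cup hangs upright at (420,78) with the handle gripped, and the coaster is empty. I'll carry the cup over the open cover.

>>> {"name": "carry_out", "arguments": {"series": [[1, -0.06, -0.1, 0.06, 0, 0.01, 0.019], [1, -0.18, -0.3, 0.17, 0, 0.01, 0.019], [1, -0.32, -0.56, 0.32, 0, 0.01, 0.019], [1, -0.45, -0.8, 0.46, 0, 0.01, 0.019], [1, -0.559, -0.987, 0.567, 0, 0.01, 0.019], [1, -0.559, -0.987, 0.567, 0, 0.01, 0.019]]}}

```text
time_s: 36.55
tcp_pos: [0.5444, 0.2031, 0.2527]
eef_rot: [[-1.0, -0.015, 0.008], [-0.017, 0.865, -0.501], [0.001, -0.501, -0.865]]
force: [0.0, -0.3, -1.7]
grip_width: 0.128
finger_force: 88.2
```

>>> {"name": "carry_out", "arguments": {"series": [[1, 0, -0.2, 0.115, 0, 0, 0], [1, 0.01, -0.4, 0.23, 0, 0, 0], [1, 0.02, -0.65, 0.373, 0, 0, 0], [1, 0.02, -0.85, 0.488, 0, 0, 0], [1, 0.02, -0.85, 0.488, 0, 0, 0], [1, 0.02, -0.85, 0.488, 0, 0, 0]]}}

```text
time_s: 37.05
tcp_pos: [0.5424, 0.089, 0.2533]
eef_rot: [[-1.0, -0.017, 0.009], [-0.019, 0.866, -0.499], [0.001, -0.499, -0.866]]
force: [-0.2, 0.2, -1.6]
grip_width: 0.131
finger_force: 88.3
```

Run:
```python
from pour import *
s=st()
snap('top'); print([(np.round(r['xyz'],4).tolist(),round(r['conf'],2)) for l in ('cup','cup_rim') for r in bot.place_of('top',l)[:1]])
for H,th in (([.543,.08,.20],10),([.543,.08,.105],45)):
    p,Rt=pose(H,1.2,th); print(H,th,p.round(4)); move(p,Rt)
```

```text
t 37.05 tcp [0.5424 0.089  0.2533] F [-0.2  0.2 -1.6] w 0.131 ff 88.3
[[-1.0, -0.017, 0.009], [-0.019, 0.866, -0.499], [0.001, -0.499, -0.866]] q [ 0.309  0.425  1.576 -0.514  1.337 -1.109]
[([0.6217, 0.0992, 0.2206], 0.91), ([0.6208, 0.0975, 0.2775], 0.55)]
[0.543, 0.08, 0.2] 10 [0.5429 0.0828 0.1842]
shift [0.001 0.231 0.535] turn [-0.222  0.     0.   ]
[0.543, 0.08, 0.105] 45 [0.5428 0.0913 0.0937]
shift [1.000e-03 6.690e-01 1.154e+00] turn [-0.416  0.     0.   ]
```

>>> {"name": "carry_out", "arguments": {"series": [[1, 0, 0.04, 0.09, -0.037, 0, 0], [1, 0, 0.08, 0.18, -0.074, 0, 0], [1, 0, 0.115, 0.267, -0.111, 0, 0], [1, 0, 0.155, 0.355, -0.148, 0, 0], [1, 0, 0.19, 0.445, -0.185, 0, 0], [1, 0, 0.231, 0.535, -0.222, 0, 0], [1, 0, 0.231, 0.535, -0.222, 0, 0], [1, 0, 0.231, 0.535, -0.222, 0, 0]]}}

```text
time_s: 37.87
tcp_pos: [0.543, 0.0814, 0.1843]
eef_rot: [[-1.0, -0.02, -0.004], [-0.02, 0.985, 0.172], [0.001, 0.172, -0.985]]
force: [0.4, 0.6, -2.0]
grip_width: 0.133
finger_force: 88.4
```

Run:
```python
from pour import *
s=st()
for H,th in (([.543,.08,.15],30),([.543,.08,.108],45),([.543,.08,.105],78)):
    p,Rt=pose(H,1.2,th); print(H,th,p.round(4)); move(p,Rt)
```

```text
t 37.87 tcp [0.543  0.0814 0.1843] F [ 0.4  0.6 -2. ] w 0.133 ff 88.4
[[-1.0, -0.02, -0.004], [-0.02, 0.985, 0.172], [0.001, 0.172, -0.985]] q [-0.019  0.401  1.715  0.2    1.042 -1.713]
[0.543, 0.08, 0.15] 30 [0.5428 0.088  0.1361]
shift [ 0.    -0.015  0.405] turn [-0.112 -0.    -0.   ]
[0.543, 0.08, 0.108] 45 [0.5428 0.0913 0.0967]
shift [-0.    -0.044  0.733] turn [-0.195 -0.    -0.   ]
[0.543, 0.08, 0.105] 78 [0.5427 0.0956 0.1017]
shift [-0.    -0.002  0.699] turn [-0.378 -0.    -0.   ]
```

>>> {"name": "carry_out", "arguments": {"series": [[1, 0, -0.004, 0.1, -0.03, 0, 0], [1, 0, -0.008, 0.2, -0.06, 0, 0], [1, 0, -0.012, 0.32, -0.09, 0, 0], [1, 0, -0.02, 0.44, -0.12, 0, 0], [1, 0, -0.03, 0.55, -0.15, 0, 0], [1, 0, -0.04, 0.66, -0.18, 0, 0], [1, 0, -0.044, 0.733, -0.195, 0, 0], [1, 0, -0.044, 0.733, -0.195, 0, 0]]}}

```text
time_s: 38.53
tcp_pos: [0.542, 0.0928, 0.095]
eef_rot: [[-1.0, -0.013, -0.02], [-0.024, 0.705, 0.708], [0.005, 0.709, -0.705]]
force: [-0.8, -0.1, -2.0]
grip_width: 0.129
finger_force: 88.6
```

>>> {"name": "carry_out", "arguments": {"series": [[1, 0, 0, 0, -0.015, 0, 0], [1, 0, 0, 0, -0.03, 0, 0], [1, 0, 0, 0, -0.045, 0, 0], [1, 0, 0, 0, -0.06, 0, 0], [1, 0, 0, 0, -0.075, 0, 0], [1, 0, 0, 0, -0.09, 0, 0], [1, 0, 0, 0, -0.105, 0, 0], [1, 0, 0, 0, -0.12, 0, 0], [1, 0, 0, 0, -0.135, 0, 0], [1, 0, 0, 0, -0.135, 0, 0]]}}

```text
time_s: 39.37
tcp_pos: [0.5429, 0.0932, 0.0972]
eef_rot: [[-1.0, -0.008, -0.025], [-0.026, 0.353, 0.935], [0.002, 0.936, -0.353]]
force: [-0.2, -0.2, -1.9]
grip_width: 0.13
finger_force: 88.6
```

Run:
```python
from pour import *
s=st(); im,d=snap('scene'); cv2.imwrite('pics/s9.png',cv2.resize(im[110:260,240:460,::-1],(792,540),interpolation=cv2.INTER_CUBIC)); P=cloud('scene',d)
print([(np.round(r['xyz'],3).tolist(),round(r['conf'],2)) for r in bot.look_for('scene','ball1')])
snap('top'); print([(np.round(r['xyz'],3).tolist(),round(r['conf'],2)) for r in bot.look_for('top','ball1')])
p,Rt=pose([.543,.08,.108],1.2,78);move(p,Rt)
```

```text
t 39.37 tcp [0.5429 0.0932 0.0972] F [-0.2 -0.2 -1.9] w 0.13 ff 88.6
[[-1.0, -0.008, -0.025], [-0.026, 0.353, 0.935], [0.002, 0.936, -0.353]] q [-0.356  0.849  1.72   1.062  1.463 -2.61 ]
[([0.729, -0.108, 0.027], 0.67)]
[]
shift [0.005 0.06  0.003] turn [-0.049 -0.001  0.001]
```

View pics/s9.png

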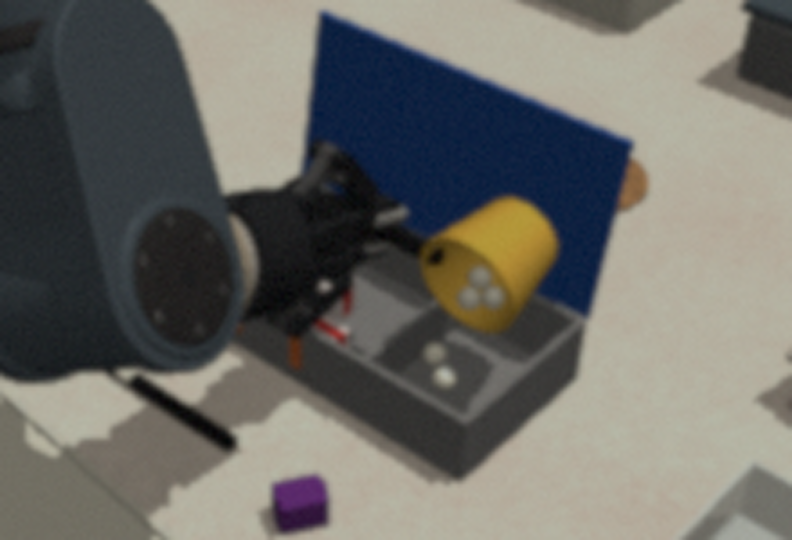

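>>> {"name": "carry_out", "arguments": {"series": [[1, 0, 0.01, 0, -0.01, 0, 0], [1, 0, 0.02, 0, -0.02, 0, 0], [1, 0, 0.03, 0, -0.03, 0, 0], [1, 0, 0.03, 0, -0.03, 0, 0], [1, 0, 0.03, 0, -0.03, 0, 0], [1, 0, 0.03, 0, -0.03, 0, 0], [1, 0, 0.03, 0, -0.03, 0, 0], [1, 0, 0.03, 0, -0.03, 0, 0], [1, 0, 0.03, 0, -0.03, 0, 0], [1, 0, 0.03, 0, -0.03, 0, 0]]}}

```text
time_s: 40.4
tcp_pos: [0.5432, 0.0934, 0.101]
eef_rot: [[-1.0, -0.007, -0.02], [-0.021, 0.262, 0.965], [-0.002, 0.965, -0.262]]
force: [-0.3, -1.0, -2.4]
grip_width: 0.13
finger_force: 88.6
```

```bash
cat > balls.py <<'E'
from pour import *
s=st(); im,d=snap('scene'); P=cloud('scene',d)
hsv=cv2.cvtColor(im,cv2.COLOR_RGB2HSV).astype(int)
m=(d>0)&(hsv[...,1]<45)&(hsv[...,2]>115)&(abs(P[...,0]-.62)<.08)&(abs(P[...,1]-.08)<.09)&(P[...,2]>.005)&(P[...,2]<.14)
n,l,stt,c=cv2.connectedComponentsWithStats(m.astype(np.uint8))
for i in range(1,n):
    if stt[i,4]>5: print(stt[i,4],c[i].round(1),np.median(P[l==i],axis=0).round(3))
E
python3 balls.py
```

```text
t 40.4 tcp [0.5432 0.0934 0.101 ] F [-0.3 -1.  -2.4] w 0.13 ff 88.6
[[-1.0, -0.007, -0.02], [-0.021, 0.262, 0.965], [-0.002, 0.965, -0.262]] q [-0.369  0.889  1.709  1.104  1.537 -2.643]
```

>>> {"name": "carry_out", "arguments": {"series": [[1, 0, 0.01, 0, -0.015, 0, 0], [1, 0, 0.02, 0, -0.03, 0, 0], [1, 0, 0.03, 0, -0.045, 0, 0], [1, 0, 0.03, 0, -0.045, 0, 0], [1, 0, 0.03, 0, -0.045, 0, 0], [1, 0, 0.03, 0, -0.045, 0, 0], [1, 0, 0.03, 0, -0.045, 0, 0], [1, 0, 0.03, 0, -0.045, 0, 0]]}}

```text
time_s: 41.12
tcp_pos: [0.5433, 0.0943, 0.1047]
eef_rot: [[-1.0, -0.005, -0.021], [-0.021, 0.124, 0.992], [-0.002, 0.992, -0.124]]
force: [0.3, -0.2, -1.2]
grip_width: 0.131
finger_force: 88.6
```

Run:
```python
from pour import *
s=st(); im,d=snap('scene','s10'); P=cloud('scene',d)
cv2.imwrite('pics/s10c.png',cv2.resize(im[160:250,300:420,::-1],(800,600),interpolation=cv2.INTER_CUBIC))
print([(np.round(r['xyz'],3).tolist(),round(r['conf'],2)) for r in bot.look_for('scene','ball1')])
print(im[205:222,355:372].max(-1)); print(im[214,360:368].tolist())
g=im.astype(int); m=(g.min(-1)>95)&(g.max(-1)-g.min(-1)<30)&(abs(P[...,0]-.62)<.08)&(abs(P[...,1]-.08)<.09)
print('in view bright',[(u,v,P[v,u].round(3).tolist()) for v,u in zip(*np.nonzero(m))][:40])
```

```text
t 41.12 tcp [0.5433 0.0943 0.1047] F [ 0.3 -0.2 -1.2] w 0.131 ff 88.6
[[-1.0, -0.005, -0.021], [-0.021, 0.124, 0.992], [-0.002, 0.992, -0.124]] q [-0.379  0.953  1.686  1.16   1.648 -2.683]
[]
[[ 48  49  51  50  52  54  59  64  72  78  85  88  93 104 107 110 104]
 [ 48  50  51  53  56  61  66  68  68  68  72  73  80  90  98 103 107]
 [ 51  51  51  59  64  68  65  69  68  68  68  71  70  73  81  91  99]
 [ 51  54  59  63  65  68  68  69  68  68  68  66  67  69  69  73  81]
 [ 56  58  64  67  66  66  68  71  71  67  69  67  68  67  67  67  69]
 [ 61  63  66  67  69  67  71  67  67  69  67  68  68  69  69  69  69]
 [ 67  66  67  67  67  66  68  69  70  67  65  68  67  69  68  67  70]
 [ 67  68  66  67  67  67  67  67  66  68  68  68  68  68  70  69  70]
 [ 67  67  65  66  66  67  71  68  65  68  68  66  67  68  68  67  69]
 [ 67  67  67  65  66  68  66  66  67  68  67  68  69  67  68  69  68]
 [ 66  68  68  65  68  67  67  65  69  67  67  66  67  68  68  68  69]
 [ 74  67  69  68  69  67  68  66  66  67  69  67  67  66  68  69  68]
 [ 86  76  73  69  67  68  68  70  65  67  67  67  69  
[... 1916 characters left out ...]
(349), np.int64(199), [0.541, 0.102, 0.005]), (np.int64(350), np.int64(199), [0.543, 0.103, 0.006]), (np.int64(351), np.int64(199), [0.544, 0.106, 0.005]), (np.int64(400), np.int64(199), [0.663, 0.142, 0.052]), (np.int64(401), np.int64(199), [0.666, 0.142, 0.053]), (np.int64(402), np.int64(199), [0.667, 0.144, 0.053]), (np.int64(348), np.int64(200), [0.543, 0.095, 0.008]), (np.int64(349), np.int64(200), [0.542, 0.1, 0.003]), (np.int64(350), np.int64(200), [0.545, 0.1, 0.005]), (np.int64(335), np.int64(201), [0.54, 0.049, 0.031]), (np.int64(336), np.int64(201), [0.543, 0.049, 0.032]), (np.int64(347), np.int64(201), [0.543, 0.092, 0.006]), (np.int64(348), np.int64(201), [0.545, 0.093, 0.007])]
```

View pics/s10c.png

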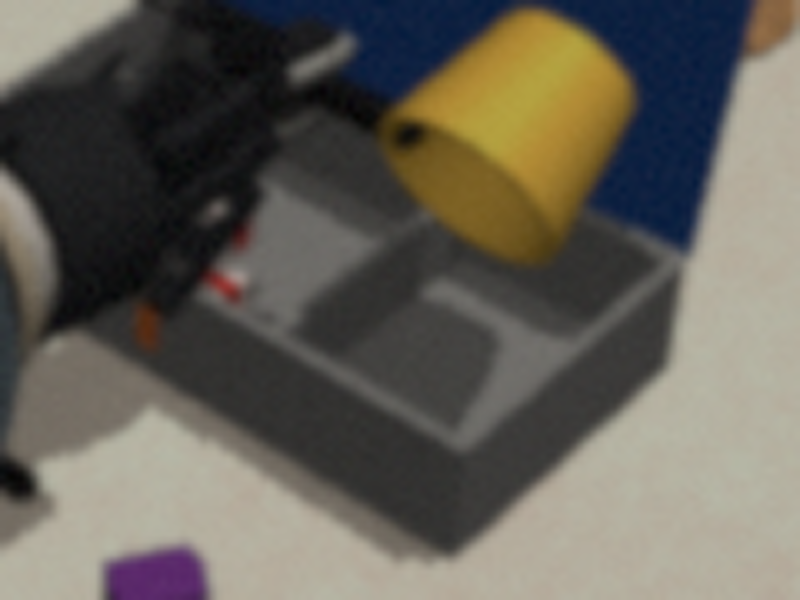

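The cup is empty at (520,140). The balls must be behind the front wall, which hides them from this view. I'll lift the cup and turn it back upright.

Run:
```python
from pour import *
s=st()
for H,th in (([.543,.078,.17],40),([.543,.078,.21],10)):
    p,Rt=pose(H,1.2,th); print(H,th); move(p,Rt)
```

```text
t 41.22 tcp [0.5433 0.0943 0.1046] F [ 0.  -0.2 -2.2] w 0.133 ff 88.6
[[-1.0, -0.005, -0.021], [-0.021, 0.124, 0.992], [-0.002, 0.992, -0.124]] q [-0.379  0.953  1.686  1.16   1.648 -2.683]
[0.543, 0.078, 0.17] 40
shift [ 0.004  0.433 -0.104] turn [0.238 0.    0.001]
[0.543, 0.078, 0.21] 10
shift [ 0.004  0.727 -0.204] turn [0.405 0.    0.001]
```

>>> {"name": "carry_out", "arguments": {"series": [[1, 0, 0.08, 0, 0.01, 0, 0], [1, 0, 0.18, -0.02, 0.04, 0, 0], [1, 0, 0.25, -0.04, 0.08, 0, 0], [1, 0, 0.31, -0.06, 0.12, 0, 0], [1, 0, 0.36, -0.08, 0.16, 0, 0], [1, 0, 0.4, -0.1, 0.2, 0, 0], [1, 0, 0.433, -0.104, 0.238, 0, 0], [1, 0, 0.5, -0.13, 0.275, 0, 0], [1, 0, 0.57, -0.15, 0.31, 0, 0], [1, 0, 0.63, -0.17, 0.35, 0, 0], [1, 0, 0.69, -0.19, 0.385, 0, 0], [1, 0.004, 0.727, -0.204, 0.405, 0, 0]]}}

```text
time_s: 42.22
tcp_pos: [0.5433, 0.0814, 0.1961]
eef_rot: [[-1.0, -0.023, 0.001], [-0.022, 0.985, 0.168], [-0.005, 0.168, -0.986]]
force: [-0.6, 0.7, -0.7]
grip_width: 0.131
finger_force: 88.6
```

Run:
```python
from pour import *
s=st()
for H,th in (([.543,.085,.265],-30),):
    p,Rt=pose(H,1.2,th); print(H,th); move(p,Rt)
```

```text
t 42.22 tcp [0.5433 0.0814 0.1961] F [-0.6  0.7 -0.7] w 0.131 ff 88.6
[[-1.0, -0.023, 0.001], [-0.022, 0.985, 0.168], [-0.005, 0.168, -0.986]] q [-0.018  0.384  1.707  0.194  1.06  -1.707]
[0.543, 0.085, 0.265] -30
shift [-0.     0.041 -0.458] turn [0.22  0.002 0.   ]
```

>>> {"name": "carry_out", "arguments": {"series": [[1, 0, 0.005, -0.1, 0.037, 0, 0], [1, 0, 0.01, -0.2, 0.074, 0, 0], [1, 0, 0.02, -0.3, 0.11, 0, 0], [1, 0, 0.03, -0.38, 0.148, 0, 0], [1, 0, 0.04, -0.458, 0.185, 0, 0], [1, 0, 0.041, -0.458, 0.22, 0.002, 0], [1, 0, 0.041, -0.458, 0.22, 0.002, 0], [1, 0, 0.041, -0.458, 0.22, 0.002, 0]]}}

```text
time_s: 42.88
tcp_pos: [0.5424, 0.077, 0.2481]
eef_rot: [[-1.0, -0.022, 0.005], [-0.022, 0.87, -0.492], [0.007, -0.492, -0.871]]
force: [-0.5, -0.3, -1.1]
grip_width: 0.122
finger_force: 88.4
```

>>> {"name": "carry_out", "arguments": {"series": [[1, 0.05, 0.2, -0.115, 0, 0, 0], [1, 0.15, 0.45, -0.26, 0, 0, 0], [1, 0.25, 0.7, -0.404, 0, 0, 0], [1, 0.33, 0.944, -0.544, 0, 0, 0], [1, 0.33, 0.944, -0.544, 0, 0, 0]]}}

```text
time_s: 43.3
tcp_pos: [0.4993, 0.2098, 0.2499]
eef_rot: [[-1.0, -0.023, 0.006], [-0.023, 0.872, -0.489], [0.006, -0.489, -0.872]]
force: [0.4, -0.5, -2.2]
grip_width: 0.131
finger_force: 88.5
```

>>> {"name": "carry_out", "arguments": {"series": [[1, 0.05, 0.2, -0.115, 0, 0, 0], [1, 0.15, 0.45, -0.26, 0, 0, 0], [1, 0.25, 0.7, -0.404, 0, 0, 0], [1, 0.33, 0.944, -0.544, 0, 0, 0], [1, 0.33, 0.944, -0.544, 0, 0, 0], [1, 0.33, 0.944, -0.544, 0, 0, 0]]}}

```text
time_s: 43.8
tcp_pos: [0.4584, 0.3363, 0.2509]
eef_rot: [[-1.0, -0.022, 0.005], [-0.021, 0.871, -0.491], [0.006, -0.491, -0.871]]
force: [0.8, -0.2, -1.8]
grip_width: 0.129
finger_force: 88.5
```

Run:
```python
from pour import *
s=st()
im,d=snap('top','t11'); P=cloud('top',d)
for l in ('coaster','cup','cup_rim','ball1','sample1'): print(l,[(np.round(r['xyz'],3).tolist(),round(r['conf'],2)) for r in bot.place_of('top',l)[:7]])
snap('scene')
for l in ('coaster','cup','cup_rim','ball1'): print(l,[(np.round(r['xyz'],3).tolist(),round(r['conf'],2)) for r in bot.place_of('scene',l)[:6]])
p,Rt=pose([.4585,.3454,.0545],1.2,-30); move(p,Rt)
cv2.imwrite('pics/t11c.png',cv2.resize(im[140:240,190:330,::-1],(798,570),interpolation=cv2.INTER_CUBIC))
```

```text
t 43.8 tcp [0.4584 0.3363 0.2509] F [ 0.8 -0.2 -1.8] w 0.129 ff 88.5
[[-1.0, -0.022, 0.005], [-0.021, 0.871, -0.491], [0.006, -0.491, -0.871]] q [ 0.724  0.553  1.377 -0.381  1.566 -0.799]
coaster [([0.537, 0.346, 0.001], 0.79)]
cup [([0.535, 0.348, 0.218], 0.57)]
cup_rim [([0.537, 0.345, 0.278], 0.96)]
ball1 [([0.661, 0.049, 0.016], 0.56), ([0.629, 0.023, 0.01], 0.49), ([0.538, 0.344, 0.28], 0.31)]
sample1 [([0.619, -0.07, 0.001], 0.63), ([0.267, -0.249, 0.005], 0.63), ([0.464, 0.044, 0.003], 0.52), ([0.709, -0.291, 0.001], 0.48), ([0.5, 0.084, 0.008], 0.45), ([0.525, 0.046, 0.005], 0.45)]
coaster [([0.533, 0.345, -0.002], 0.64)]
cup [([0.537, 0.343, 0.215], 0.86)]
cup_rim [([0.534, 0.344, 0.277], 0.93), ([0.543, 0.08, -0.001], 0.73)]
ball1 []
shift [-0.01   0.878  1.518] turn [ 0.002 -0.001  0.   ]
```

>>> {"name": "carry_out", "arguments": {"series": [[1, 0, 0.1, 0.174, 0, 0, 0], [1, 0, 0.25, 0.435, 0, 0, 0], [1, 0, 0.4, 0.695, 0, 0, 0], [1, -0.01, 0.55, 0.951, 0, 0, 0], [1, -0.01, 0.55, 0.951, 0, 0, 0], [1, -0.01, 0.55, 0.951, 0, 0, 0]]}}

```text
time_s: 44.85
tcp_pos: [0.4586, 0.3365, 0.1188]
eef_rot: [[-1.0, -0.021, 0.004], [-0.02, 0.868, -0.495], [0.007, -0.495, -0.869]]
force: [0.8, -0.0, -0.7]
grip_width: 0.126
finger_force: 88.5
```

>>> {"name": "carry_out", "arguments": {"series": [[1, 0, 0.1, 0.174, 0, 0, 0], [1, 0, 0.18, 0.313, 0, 0, 0], [1, 0, 0.24, 0.417, 0, 0, 0], [1, 0, 0.28, 0.487, 0, 0, 0], [1, 0, 0.3, 0.52, 0, 0, 0], [1, 0, 0.315, 0.545, 0, 0, 0], [1, 0, 0.315, 0.545, 0, 0, 0], [1, 0, 0.315, 0.545, 0, 0, 0]]}}

```text
time_s: 45.52
tcp_pos: [0.459, 0.3378, 0.0444]
eef_rot: [[-1.0, -0.02, 0.007], [-0.02, 0.87, -0.493], [0.004, -0.493, -0.87]]
force: [0.4, 0.4, -0.6]
grip_width: 0.129
finger_force: 88.6
```

>>> {"name": "carry_out", "arguments": {"series": [[1, 0, 0.008, 0.015, 0, 0, 0], [1, 0, 0.014, 0.025, 0, 0, 0], [1, 0, 0.02, 0.036, 0, 0, 0], [1, 0, 0.02, 0.036, 0, 0, 0]]}}

```text
time_s: 45.85
tcp_pos: [0.4584, 0.3373, 0.0394]
eef_rot: [[-1.0, -0.02, 0.006], [-0.02, 0.869, -0.494], [0.005, -0.494, -0.869]]
force: [-3.5, -0.0, 7.9]
grip_width: 0.128
finger_force: 89.3
```

Run:
```python
from pour import *
s=st()
snap('scene')
for l in ('cup','cup_rim'): print(l,[(np.round(r['xyz'],3).tolist(),round(r['conf'],2)) for r in bot.place_of('scene',l)[:2]])
```

```text
t 45.85 tcp [0.4584 0.3373 0.0394] F [-3.5 -0.   7.9] w 0.128 ff 89.3
[[-1.0, -0.02, 0.006], [-0.02, 0.869, -0.494], [0.005, -0.494, -0.869]] q [ 0.727  0.815  1.489 -0.408  1.223 -0.649]
cup [([0.538, 0.348, 0.006], 0.63)]
cup_rim [([0.534, 0.347, 0.066], 0.81)]
```

>>> {"name": "carry_out", "arguments": {"series": [[0.3, 0, 0, -0.005, 0, 0, 0], [0.1, 0, 0, -0.005, 0, 0, 0], [-0.2, 0, 0, -0.005, 0, 0, 0], [-0.2, 0, 0, -0.005, 0, 0, 0], [-0.2, 0, 0, -0.005, 0, 0, 0], [-0.2, 0, 0, -0.005, 0, 0, 0], [-0.2, 0, 0, -0.2, 0, 0, 0], [-0.2, 0, 0, -0.5, 0, 0, 0], [-0.2, 0, 0, -0.8, 0, 0, 0], [-0.2, 0, 0, -1, 0, 0, 0], [-0.2, 0, 0, -1, 0, 0, 0]]}}

```text
time_s: 46.92
tcp_pos: [0.4591, 0.3999, 0.1476]
eef_rot: [[-1.0, -0.018, 0.012], [-0.022, 0.872, -0.489], [-0.001, -0.489, -0.872]]
force: [0.6, 0.3, 0.9]
grip_width: 0.598
finger_force: 0.0
```

Run:
```python
from pour import *
s=st()
snap('scene')
for l in ('cup','cup_rim','coaster'): print(l,[(np.round(r['xyz'],3).tolist(),round(r['conf'],2)) for r in bot.place_of('scene',l)[:2]])
p,Rt=pose([.5,.3,.25],0,0); move([.50,.30,.27],Rt)
```

```text
t 46.92 tcp [0.4591 0.3999 0.1476] F [0.6 0.3 0.9] w 0.598 ff 0.0
[[-1.0, -0.018, 0.012], [-0.022, 0.872, -0.489], [-0.001, -0.489, -0.872]] q [ 0.793  0.74   1.315 -0.361  1.465 -0.691]
cup [([0.539, 0.344, 0.002], 0.71), ([0.501, 0.083, 0.008], 0.15)]
cup_rim [([0.535, 0.345, 0.069], 0.75)]
coaster [([0.734, -0.113, -0.001], 0.66), ([0.536, 0.344, 0.0], 0.4)]
shift [-0.332 -1.23  -0.531] turn [-0.165 -0.     0.007]
```

>>> {"name": "carry_out", "arguments": {"series": [[-0.2, 0, -0.2, -0.4, 0, 0, 0], [0.5, 0, -0.4, -0.8, -0.04, 0, 0], [1, 0, -0.5, -0.95, -0.08, 0, 0], [1, -0.1, -0.6, -0.95, -0.12, 0, 0], [1, -0.2, -0.8, -0.9, -0.165, 0, 0], [1, -0.3, -1, -0.8, -0.165, 0, 0], [1, -0.332, -1, -0.7, -0.165, 0, 0.007], [1, -0.332, -1, -0.7, -0.165, 0, 0.007], [1, -0.332, -1, -0.7, -0.165, 0, 0.007]], "newtons": 40}}

```text
time_s: 47.87
tcp_pos: [0.4992, 0.334, 0.2739]
eef_rot: [[-1.0, 0.002, -0.002], [0.002, 1.0, 0.001], [0.002, 0.001, -1.0]]
force: [-0.3, 0.0, -0.5]
grip_width: 0.001
finger_force: 0.0
```

Run:
```python
from pour import *
s=st(); Rt=pose([0,0,0],0,0)[1]; move([.54,.215,.29],Rt)
im,d=snap('top','t12'); P=cloud('top',d)
# small bay pixel window
u0,v0=w2p('top',[.663,.139,.03]); u1,v1=w2p('top',[.58,.02,.03]); print(u0,v0,u1,v1)
a=im[int(v0)-1:int(v1)+3,int(u0)-1:int(u1)+3].min(-1); print(a)
print('ball1',[(np.round(r['xyz'],3).tolist(),round(r['conf'],2)) for r in bot.look_for('top','ball1')])
```

```text
t 47.87 tcp [0.4992 0.334  0.2739] F [-0.3  0.  -0.5] w 0.001 ff 0.0
[[-1.0, 0.002, -0.002], [0.002, 1.0, 0.001], [0.002, 0.001, -1.0]] q [ 5.110e-01  4.060e-01  1.463e+00  1.000e-03  1.274e+00 -1.058e+00]
shift [-0.341 -0.991 -0.135] turn [ 0.    -0.001 -0.001]
276.4 149.3 316.1 175.5
[[105  81  79 ...  88 110 139]
 [104  61  48 ...  84 107 125]
 [103  60  51 ...  86 105  96]
 ...
 [ 67  71  54 ... 103 105 104]
 [ 64  72  57 ...  96 100 104]
 [ 57  72  63 ...  70  86 103]]
ball1 []
```

>>> {"name": "carry_out", "arguments": {"series": [[1, -0.2, -0.3, -0.2, 0, 0, 0], [1, -0.7, -1, -0.3, 0, 0, 0], [1, -0.7, -1, -0.3, 0, 0, 0], [1, -0.7, -1, -0.3, 0, 0, 0], [1, -0.7, -1, -0.3, 0, 0, 0], [1, -0.7, -1, -0.3, 0, 0, 0]]}}

```text
time_s: 48.47
tcp_pos: [0.5838, 0.2145, 0.3108]
eef_rot: [[-1.0, 0.001, 0.0], [0.001, 1.0, 0.002], [-0.0, 0.002, -1.0]]
force: [-0.5, 0.7, 0.0]
grip_width: 0.003
finger_force: 0.0
```

>>> {"name": "carry_out", "arguments": {"series": [[1, -0.63, -0.95, 0, 0, 0, 0], [1, -0.63, -0.95, 0, 0, 0, 0], [1, -0.63, -0.95, 0, 0, 0, 0], [1, -0.63, -0.95, 0, 0, 0, 0], [1, -0.63, -0.95, 0, 0, 0, 0], [1, -0.63, -0.95, 0, 0, 0, 0]]}}

```text
time_s: 48.97
tcp_pos: [0.6586, 0.1019, 0.3102]
eef_rot: [[-1.0, -0.0, -0.0], [-0.0, 1.0, 0.002], [0.0, 0.002, -1.0]]
force: [0.6, -0.0, -0.4]
grip_width: -0.001
finger_force: 0.0
```

Run:
```python
from pour import *
s=st(); im,d=snap('wrist','w12')
for f in (bot.look_for,bot.place_of):
  print('ball1',[(np.round(r['xyz'],3).tolist(),round(r['conf'],2)) for r in f('wrist','ball1')])
print('s',[(np.round(r['xyz'],3).tolist(),round(r['conf'],2)) for r in bot.look_for('wrist','sample1')])
```

```text
t 48.97 tcp [0.6586 0.1019 0.3102] F [ 0.6 -0.  -0.4] w -0.001 ff 0.0
[[-1.0, -0.0, -0.0], [-0.0, 1.0, 0.002], [0.0, 0.002, -1.0]] q [ 0.083  0.512  1.216  0.003  1.414 -1.489]
ball1 [([0.587, 0.032, 0.021], 0.66), ([0.625, 0.023, 0.018], 0.65), ([0.656, 0.09, 0.016], 0.64), ([0.628, 0.044, 0.016], 0.55)]
ball1 [([0.537, 0.349, 0.009], 0.71), ([0.628, 0.041, 0.01], 0.63), ([0.655, 0.088, 0.01], 0.58), ([0.585, 0.031, 0.015], 0.52), ([0.627, 0.025, 0.014], 0.48), ([0.658, 0.05, 0.012], 0.43)]
s [([0.529, 0.042, 0.032], 0.92), ([0.712, -0.287, 0.023], 0.84), ([0.614, -0.066, 0.023], 0.73), ([0.472, 0.044, 0.034], 0.62), ([0.497, 0.082, 0.028], 0.6)]
```

View pics/w12.png

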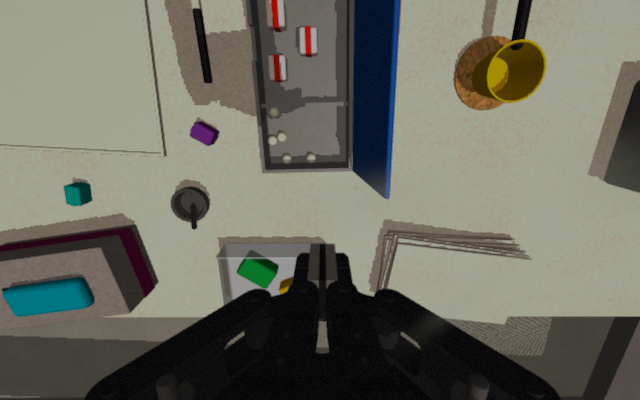

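All five balls are in the small bay, at (273,113), (272,140), (281,136), (287,158) and (311,157). The samples are in the large bay and the empty cup stands on its coaster. Last comes closing the cover, pushing it with shut fingers from behind.

>>> {"name": "carry_out", "arguments": {"series": [[1, 0.3, 0.3, 0, 0, 0, 0], [1, 0.6, 0.6, 0, 0, 0, 0], [1, 0.988, 0.95, 0.1, 0, 0, 0], [1, 0.988, 0.95, 0.17, 0, 0, 0], [1, 0.988, 0.95, 0.17, 0, 0, 0], [1, 0.988, 0.95, 0.17, 0, 0, 0], [1, 0.988, 0.95, 0.17, 0, 0, 0]]}}

```text
time_s: 49.75
tcp_pos: [0.5406, 0.2151, 0.2912]
eef_rot: [[-1.0, -0.001, 0.002], [-0.001, 1.0, 0.002], [-0.002, 0.002, -1.0]]
force: [-0.2, -0.2, 0.1]
grip_width: -0.0
finger_force: 0.0
```

>>> {"name": "carry_out", "arguments": {"series": [[1, 0, 0, 0.3, 0, 0, 0], [1, 0, 0, 0.6, 0, 0, 0], [1, 0, 0, 0.9, 0, 0, 0], [1, 0, 0, 1, 0, 0, 0], [1, 0, 0, 1, 0, 0, 0], [1, 0, 0, 1, 0, 0, 0]]}}

```text
time_s: 50.25
tcp_pos: [0.5417, 0.2146, 0.1717]
eef_rot: [[-1.0, 0.001, 0.002], [0.002, 1.0, 0.002], [-0.002, 0.002, -1.0]]
force: [0.3, 0.5, 0.2]
grip_width: -0.003
finger_force: 0.0
```

>>> {"name": "carry_out", "arguments": {"series": [[1, 0, -0.05, 0.14, 0, 0, 0], [1, 0, -0.13, 0.14, 0, 0, 0], [1, 0, -0.21, 0.14, 0, 0, 0], [1, 0, -0.29, 0.14, 0, 0, 0], [1, 0, -0.37, 0.14, 0, 0, 0], [1, 0, -0.45, 0.14, 0, 0, 0], [1, 0, -0.53, 0.14, 0, 0, 0], [1, 0, -0.6, 0.13, 0, 0, 0], [1, 0, -0.68, 0.13, 0, 0, 0], [1, 0, -0.76, 0.14, 0, 0, 0], [1, 0, -0.84, 0.16, 0, 0, 0], [1, 0, -0.905, 0.18, 0, 0, 0]]}}

```text
time_s: 51.25
tcp_pos: [0.5405, 0.1052, 0.1484]
eef_rot: [[-1.0, 0.001, 0.001], [0.001, 1.0, 0.002], [-0.001, 0.002, -1.0]]
force: [0.2, 2.6, 0.1]
grip_width: 0.001
finger_force: 0.9
```

Run:
```python
from h import *
from cov import cover
st(); cover('top'); cover('scene')
```

```text
t 51.25 tcp [0.5405 0.1052 0.1484] F [0.2 2.6 0.1] w 0.001 ff 0.9
[[-1.0, 0.001, 0.001], [0.001, 1.0, 0.002], [-0.001, 0.002, -1.0]] q [ 0.107  0.451  1.728  0.002  0.961 -1.464]
top n 124 angle 61.9 centroid [-0.0349  0.0774] zmax 0.1724
scene n 1800 angle 70.2 centroid [-0.0386  0.0751] zmax 0.4618
```

>>> {"name": "carry_out", "arguments": {"series": [[1, 0, -0.08, 0.05, 0, 0, 0], [1, 0, -0.17, 0.11, 0, 0, 0], [1, 0, -0.25, 0.18, 0, 0, 0], [1, 0, -0.32, 0.26, 0, 0, 0], [1, 0, -0.385, 0.35, 0, 0, 0], [1, 0, -0.443, 0.445, 0, 0, 0], [1, 0, -0.47, 0.52, 0, 0, 0], [1, 0, -0.493, 0.595, 0, 0, 0], [1, 0, -0.51, 0.65, 0, 0, 0], [1, 0, -0.527, 0.703, 0, 0, 0], [1, 0, -0.527, 0.73, 0, 0, 0], [1, 0, -0.527, 0.74, 0, 0, 0]]}}

```text
time_s: 52.35
tcp_pos: [0.5403, 0.0432, 0.0592]
eef_rot: [[-1.0, 0.001, 0.0], [0.001, 1.0, 0.002], [-0.0, 0.002, -1.0]]
force: [-0.9, 0.7, 1.3]
grip_width: -0.001
finger_force: 0.7
```

Run:
```python
from h import *
from cov import cover
st(); cover('top'); cover('scene')
```

```text
t 52.35 tcp [0.5403 0.0432 0.0592] F [-0.9  0.7  1.3] w -0.001 ff 0.7
[[-1.0, 0.001, 0.0], [0.001, 1.0, 0.002], [-0.0, 0.002, -1.0]] q [-0.007  0.576  1.798  0.003  0.767 -1.579]
top n 641 angle 179.7 centroid [-0.0508  0.0082] zmax 0.4363
scene n 2921 angle 18.7 centroid [-0.0774  0.0131] zmax 0.4287
```

>>> {"name": "carry_out", "arguments": {"series": [[1, 0, -0.06, 0, 0, 0, 0], [1, 0, -0.13, 0, 0, 0, 0], [1, 0, -0.13, 0.01, 0, 0, 0], [1, 0, -0.13, 0.02, 0, 0, 0], [1, 0, -0.13, 0.03, 0, 0, 0], [1, 0, -0.13, 0.03, 0, 0, 0], [1, 0, -0.13, 0.03, 0, 0, 0]]}}

```text
time_s: 53.03
tcp_pos: [0.541, 0.0268, 0.0577]
eef_rot: [[-1.0, 0.001, 0.002], [0.001, 1.0, 0.001], [-0.002, 0.001, -1.0]]
force: [-6.9, -6.7, 21.1]
grip_width: 0.002
finger_force: 10.5
```

>>> {"name": "carry_out", "arguments": {"series": [[1, 0, 0, -0.1, 0, 0, 0], [1, 0, 0, -0.4, 0, 0, 0], [1, 0, 0, -0.8, 0, 0, 0], [1, 0, -0.5, -1, 0, 0, 0], [1, 0.3, -1, -1, 0, 0, 0], [1, 0.6, -1, -1, 0, 0, 0], [1, 0.9, -1, -1, 0, 0, 0], [1, 0.9, -1, -1, 0, 0, 0]]}}

```text
time_s: 53.7
tcp_pos: [0.429, -0.0935, 0.1759]
eef_rot: [[-1.0, 0.003, -0.0], [0.003, 1.0, 0.002], [0.0, 0.002, -1.0]]
force: [-0.6, -0.0, 0.2]
grip_width: -0.001
finger_force: 0.0
```

```bash
sed -i 's/(P\[...,2\]>.045)/(P[...,2]>.045)\&(P[...,2]<.2)/' cov.py
python3 - <<'E'
from h import *
st()
for cam in ('top','scene'):
    im,d=snap(cam,'f'+cam); P=cloud(cam,d); hsv=cv2.cvtColor(im,cv2.COLOR_RGB2HSV)
    m=(d>0)&(hsv[...,0]>100)&(hsv[...,0]<125)&(hsv[...,1]>100)&(abs(P[...,0]-.54)<.14)&(abs(P[...,1]-.077)<.07)&(P[...,2]<.1)
    t=P[m]; A=np.c_[t[:,:2]-[.54,.077],np.ones(len(t))]; print(cam,len(t),'slope x,y, z',np.linalg.lstsq(A,t[:,2],rcond=None)[0].round(4))
    for l in ('spatula','cup','cup_rim','mortar','pen','sample1','ball1','coaster','tray'): print(l,[(np.round(r['xyz'],3).tolist(),round(r['conf'],2)) for r in bot.place_of(cam,l)[:5]])
E
```

```text
t 53.7 tcp [ 0.429  -0.0935  0.1759] F [-0.6 -0.   0.2] w -0.001 ff 0.0
[[-1.0, 0.003, -0.0], [0.003, 1.0, 0.002], [0.0, 0.002, -1.0]] q [-0.322  0.225  1.982  0.003  0.936 -1.892]
top 3634 slope x,y, z [-0.0001 -0.003   0.0583]
spatula [([0.413, -0.321, 0.002], 0.52)]
cup [([0.538, 0.348, 0.01], 0.84)]
cup_rim [([0.537, 0.348, 0.07], 0.8), ([0.412, -0.322, 0.0], 0.48)]
mortar [([0.729, -0.111, -0.002], 0.71)]
pen []
sample1 [([0.62, -0.072, -0.003], 0.54), ([0.265, -0.249, 0.004], 0.39)]
ball1 []
coaster [([0.535, 0.344, 0.0], 0.69)]
tray [([0.486, -0.277, 0.002], 0.64)]
scene 3495 slope x,y, z [-0.0015  0.0004  0.0592]
spatula [([0.414, -0.327, 0.001], 0.89), ([0.484, -0.068, -0.001], 0.53)]
cup [([0.537, 0.347, 0.006], 0.61)]
cup_rim [([0.538, 0.346, 0.066], 0.56)]
mortar [([0.732, -0.109, -0.0], 0.95), ([0.5, 0.009, 0.051], 0.33)]
pen [([0.481, -0.064, -0.003], 0.53)]
sample1 [([0.712, -0.293, 0.004], 0.57), ([0.617, -0.077, 0.005], 0.49), ([0.268, -0.246, -0.0], 0.45)]
ball1 []
coaster [([0.535, 0.344, -0.002], 0.59), ([0.536, 0.346, 0.069], 0.57)]
tray [([0.487, -0.277, -0.002], 0.92)]
```

The cover is level at 58 mm with a slope of about 0. The spatula is in the tray, the cup is on its coaster, and the mortar and pen haven't moved. Handing in.

```bash
python3 -c "
from workcell import bot
print(bot.finish_job())"
```

```text
the job is handed in; nothing more can be done
None
```

The job is handed in, with every step done in the order asked: cover levered open with the spatula blade, spatula back in the tray, 3 samples in the large bay, 5 balls in the small bay, the empty cup upright on its coaster and the cover shut flush; the mortar and pen were not moved, and the result of the judging was not shown.

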